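# Lock the stop nut of a press jig with its jam nut

## Robot

A 7-joint arm with a two-finger parallel gripper is mounted at the origin on a cart in front of the work surface, level with it; the furniture and walls round the work are solid. World frame = base frame: x ahead of the robot, y to its left, z up, the work surface at z = 0. Lengths are in m, angles in rad, forces in N, time in s.
With the tool pointing down it reaches from about 0.4 to 0.85 m from the base axis. Payload 4.4 kg.
Tool frame: the origin (TCP) lies between the finger pads; the fingertips stand 19 mm ahead of it and the grasp point (between the pads) is the TCP (tip_reach is the distance from the TCP to the fingertips, in m); z points along the fingers, x is the direction in which the jaws open and shut, and the axes are right-handed (so a half turn about z gives the same grasp; the last joint's range is limited). The gripper opens to 94 mm and grips with 3 to 60 N. Pads are 16 mm wide; open, the fingers measure 119 mm over their backs; the gripper's body (75 mm by 177 mm) begins 78 mm behind the grasp point.
Start: joints at [-1.34, 0.628, 0.038, 1.517, -0.027, 0.996, -0.02], TCP at [0.19, 0.622, 0.224] pointing down, gripper open.
Joint ranges: [-3.06, 3.06], [-0.37, 2.12], [-1.25, 1.32], [0.18, 2.47], [-1.1, 4.24], [0.23, 1.98], [-2.94, 2.94]. Speed limits (rad/s): [2.57, 2.57, 3.14, 3.14, 3.14, 3.14, 3.14].

## Interface

Orientations are given as a rotation vector (axis times angle).
In Python, from bench import * gives the robot as it stands.
- The arm moves only by the tool jog_arm, never from a script. Its arguments are lists of equal length, an entry for each row: "linear": the shift along the tool's x, y, z in m, a list of three; "roll": the turn about the tool's z in degrees; "jaw": the closure in counts, from 0 (fully open) to 255 (shut). A call has 1 to 5 rows; each row shifts and turns the commanded pose from where the row before left it, along the tool's axes as they then stand; what a row does not reach is not made up. A row lasts 1/12 s, in which the tool goes at most 41.7 mm and 7.16 degrees, less where a joint would pass 70% of its speed; a pose out of reach is approached as far as the arm can. A call is refused whole if a number of a shift passes 0.0417 or a number of a turn 7.16, either way. A call with a gripper value outside its range is refused whole. The fingers move at their own pace and stop on an object; "grip_force" is the grip in N (left out, the last holds). Time passes only in rows, so rows that do not move let the fingers close. It gives the time, the measured TCP pose, the force and the opening at its end, in the units of the state.
- observe(): the state, without advancing time (a new reading comes with each control period).
- capture(name): name is "scene" or "top" or "wrist"; returns a dict with "pixels" (420x560x3 uint8, blue, green, red), "fx", "fy", "cx", "cy" (pixels), "R" (3x3) and "t" (3): a world point X has camera coordinates R X + t; the wrist camera has in their place "T_tool_cam" (4x4, takes a point from camera to tool coordinates, whose origin is the TCP and whose axes are the tool frame's). Camera axes: x right, y down, z forward; pixel columns grow to the right and rows downward; lengths in m; the calibration is good to about 2 mm. The wrist camera is an equidistant fisheye: a pixel r from the principal point sees the ray r / f radians off the axis. A picture is of the moment at which its call begins: read the wrist's pose just before it. There is no depth.
- hand_in(): hands the job in, once; it reports no verdict.
The state is a dict: "t": time; "joints": joint angles; "qvel": joint speeds; "joint_torque": joint torques, N m; "tool_pos": TCP position; "orientation": TCP orientation; "ft_force": force on the tool from outside, world axes, zero at the start; "moment": the same for the moment, N m; "grip_width": opening from 0.0 (shut) to 1.0 (fully open).
Only numpy, scipy, OpenCV 4.12 (cv2) and the standard library are available. Lean on these libraries where they do the work, as an engineer would, in place of code of your own. Each camera call takes 0.05 s, during which the arm holds its last target. There are 200 camera calls.

## Task

The height of the jig's stop is set: lock it. Slide the thin spanner flat and fully home onto the lower (setting) nut, its handle just in front of the rear left guide pillar, and let go; then tighten the thinner jam nut on top clockwise to about 1 N m, so that the spanner braces on the pillar and keeps the setting nut from turning with it. Finally take the spanner off and lay it flat on the worktop, leaving the setting nut as it was set and the loose screwdriver, tweezers and small tape roll alone.

Things in the scene. Friction and masses are not known exactly. Their poses are not given: they have to be found in the camera images.
- jig: Press jig screwed down on the worktop: dark steel base plate 150 x 230 x 16 mm, origin under its middle; x to the back, y to the left along the 230 mm side, z up. It carries two steel guide pillars, a threaded stop stud with two hexagon nuts (setting nut below, thinner jam nut above) and a small cream nest block. Its upper plate lies aside.
- stud_foot (a point): Point on the stop stud's axis at the base plate's top face (16 mm over the worktop), at x = 30, y = -75 mm of the jig. Stud 22 mm thick, its top 48.5 mm over the plate.
- pillar: Rear left guide pillar, which takes the spanner's handle: plain steel post 20 mm thick, 47 mm tall, origin at its foot on the plate's top, at x = 54, y = 85 mm of the jig. (A second pillar stands at x = -54, y = -55 mm.)
- spanner: Thin open-ended steel spanner lying flat, 233 mm long, 10 mm thick, 69 mm over the head, loose, 0.24 to 0.39 kg. Origin on its underside in the middle of the jaws, where the nut's axis comes when fully home; x runs from there along the handle to its round end at 215 mm, z up. Jaws 33.5 mm apart, parallel to x, open to -x: tips at x = -18 mm, bottom of the mouth at x = 19.5 mm.
- spanner_grip (a point): Point on the handle 70 mm from the jaw centre, 5 mm over the underside, near the balance; grip across the 20 mm width. On the nut the spanner lies flat on the plate, handle along +y of the jig, about 4 mm from the pillar on its -x side, 160 mm out. It goes on from the +y side, sliding along -y of the jig (clear of the nut when 42 mm short of home).
- setting_nut (a joint): Angle of the setting nut (lower nut, 32 mm across flats, 16 mm high, underside 2 mm above the plate) on the fixed stud, positive clockwise from above; at 0 two of its flats are parallel to y of the jig. Starts within 0.04 rad of 0. It turns along at more than 0.25 N m; in the spanner, with its play and the gap to the pillar, it settles by 0.1 to 0.3 rad.
- jam_nut (a joint): Angle of the jam nut relative to the setting nut, positive clockwise from above = tightening. Negative while loose (turns with 0.08 N m), starting at -0.7 to -0.35; 0 where the faces meet; beyond 0 it gives only about 1 rad per 40 N m. Two of its flats are parallel to y of the jig when setting_nut + jam_nut = 0.
- jam_mid (a point): Centre of the jam nut (32 mm across flats, 37 mm over corners, 11 mm thick), 39.9 mm over the worktop; its underside at 34.4 mm, just above the setting nut's top at 34 mm; its descent on the thread is too small to see. The stud's end stands 19 mm out of its top.
- driver_1: Loose screwdriver with orange handle, 156 mm, bystander; origin under its middle.
- tweezers_1: Loose tweezers, 124 mm, bystander; origin under their middle.
- tape_roll_2: Small loose roll of black tape, 64 mm across, 19 mm high, bystander; origin under its middle.

How it is judged:
By the outcome, as a careful person would: the job done as asked, in the order asked, and still so for the second after the job is handed in, with the robot touching nothing.
It also fails if it takes over 72 s, if anything falls off the work surface, if the arm or the gripper's body presses on something with over 40 N, if the wrist force passes 120 N, or if a joint passes its speed limit or range.

## Working session

There is one attempt and no reset: what is moved stays moved. The work goes in short steps, Python scripts to look and compute and a tool call to move; the robot and the scene stay as the last step left them, time stands still between calls to the robot, and variables do not carry over. Pictures are saved under pics/ and viewed, about 8 in all and at most 12, crops included, and the job is handed in when it is done.

Besides the shell and the picture viewer there is one more tool, called after "Emit:" by a JSON object that holds its "fn" and its "kwargs", one argument or row to a line. jog_arm: Moves the arm, as the interface text tells. Its arguments: {"type":"object","properties":{"linear":{"type":"array","items":{"type":"array","items":{"type":"number"}}},"roll":{"type":"array","items":{"type":"number"}},"jaw":{"type":"array","items":{"type":"number"}},"grip_force":{"type":"number"}},"required":["linear","roll","jaw"]}

```bash
ls; mkdir -p pics
python3 - <<'E'
from bench import *
import cv2
print(observe())
for n in ("scene","top"):
    c=capture(n); cv2.imwrite(f"pics/{n}0.png",c["pixels"]); print(n,c["fx"],c["fy"],c["cx"],c["cy"],c["R"],c["t"])
E
```

```text
pics
{'t': 0.0, 'joints': array([-1.33979352,  0.62930955,  0.03841166,  1.5183247 , -0.02695338,
        0.99629368, -0.01999445]), 'qvel': array([-4.26691597e-04,  3.41383636e-05, -2.03980715e-03,  8.84589410e-05,
        1.15008052e-03, -9.54532291e-05, -5.78060734e-04]), 'joint_torque': array([-4.89619488e-04, -5.49729860e+01,  1.14361636e+00, -1.86634612e+01,
       -5.21347323e-02,  2.39503558e-02,  1.71620873e-04]), 'tool_pos': array([0.18989124, 0.62100797, 0.2235911 ]), 'orientation': array([ 2.52453142e+00,  1.86797602e+00, -2.25469252e-03]), 'ft_force': array([ 0.02332318,  0.03872451, -0.44968067]), 'moment': array([ 0.02786744,  0.00222353, -0.00406813]), 'grip_width': 0.9993812589576899}
scene 394.99679500279103 394.99679500279103 272.6775758033961 209.13647666940489 [[ 0.59151584 -0.80622873  0.01021071]
 [-0.38036555 -0.29018884 -0.87813011]
 [ 0.71093675  0.51554406 -0.47831292]] [-0.23831082  0.24409095  0.68994537]
top 422.1825572190347 422.1825572190347 278.6740681842852 207.0515591107557 [[ 0.02789574 -0.99955255 -0.01079506]
 [-0.98567056 -0.02570786 -0.16671126]
 [ 0.16635915  0.01529091 -0.98594666]] [0.03242593 0.49751056 0.99553743]
```

View pics/top0.png

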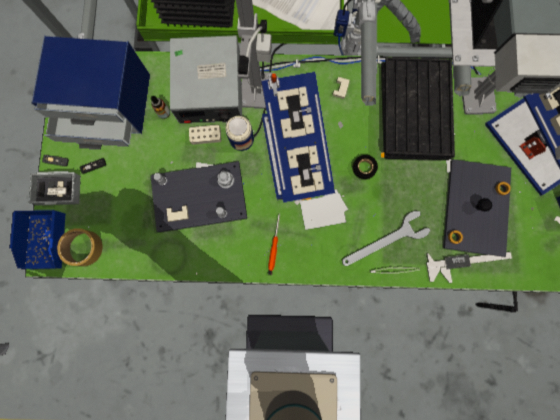

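View pics/scene0.png

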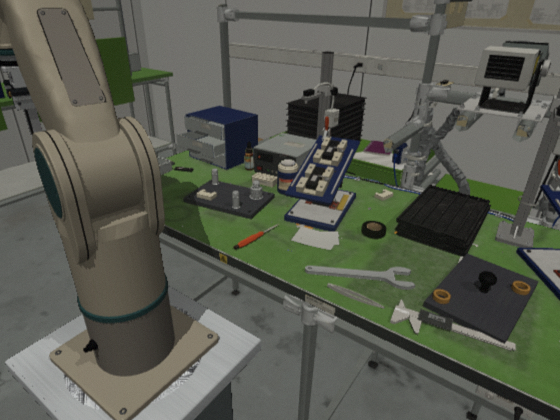

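```bash
cat > h.py <<'E'
import numpy as np, cv2
from scipy.spatial.transform import Rotation as Ro
from bench import *
def ray(c,uv,pose=None):
    u,v=uv
    x=(u-c["cx"])/c["fx"]; y=(v-c["cy"])/c["fy"]
    if pose is None:
        d=c["R"].T@np.array([x,y,1.]); o=-c["R"].T@c["t"]
    else:
        r=np.hypot(x,y)+1e-12; dc=np.array([np.sin(r)*x/r,np.sin(r)*y/r,np.cos(r)])
        T=np.eye(4); T[:3,:3]=Ro.from_rotvec(pose[1]).as_matrix(); T[:3,3]=pose[0]
        T=T@c["T_tool_cam"]; d=T[:3,:3]@dc; o=T[:3,3]
    return o,d
def hit(c,uv,z,pose=None):
    o,d=ray(c,uv,pose); return o+d*(z-o[2])/d[2]
def proj(c,X,pose):
    T=np.eye(4); T[:3,:3]=Ro.from_rotvec(pose[1]).as_matrix(); T[:3,3]=pose[0]
    T=T@c["T_tool_cam"]; p=np.linalg.inv(T)@np.r_[X,1]; p=p[:3]
    th=np.arctan2(np.hypot(p[0],p[1]),p[2]); a=np.arctan2(p[1],p[0])
    return np.array([c["cx"]+c["fx"]*th*np.cos(a),c["cy"]+c["fy"]*th*np.sin(a)])
def wrist(name):
    s=observe(); c=capture("wrist"); cv2.imwrite(f"pics/{name}.png",c["pixels"])
    pose=(s["tool_pos"],s["orientation"]); np.save(f"pics/{name}.npy",dict(c=c,pose=pose,s=s),allow_pickle=True); return c,pose,s
def load(name):
    d=np.load(f"pics/{name}.npy",allow_pickle=True).item(); return d["c"],d["pose"]
def tomove(dx,pose):  # world shift -> tool axes
    return Ro.from_rotvec(pose[1]).as_matrix().T@np.asarray(dx)
E
python3 - <<'E'
from h import *
np.set_printoptions(precision=4,suppress=True)
c=capture("top"); 
for n,uv,z in [("stud",(226,171),.0645),("pillarRL",(159,176),.063),("pillar2",(221,208),.063),("c1",(151,178),.016),("c2",(242,164),.016),("c3",(246,213),.016),("c4",(159,231),.016),("jaw",(411,228),.01),("hend",(347,262),.01),("tape",(365,166),.019)]: print(n,hit(c,uv,z))
s=observe(); print(Ro.from_rotvec(s["orientation"]).as_matrix())
w,p,s=wrist("w0"); print(w["T_tool_cam"],w["fx"],w["cx"],w["cy"])
E
```

```text
stud [0.5785 0.1766 0.0645]
pillarRL [0.5622 0.3402 0.063 ]
pillar2 [0.487  0.1844 0.063 ]
c1 [0.5677 0.3748 0.016 ]
c2 [0.6104 0.1435 0.016 ]
c3 [0.4835 0.128  0.016 ]
c4 [0.4322 0.3441 0.016 ]
jaw [ 0.4573 -0.2865  0.01  ]
hend [ 0.3684 -0.1266  0.01  ]
tape [ 0.6121 -0.1708  0.019 ]
[[ 0.2924  0.9563 -0.0004]
 [ 0.9563 -0.2924 -0.0013]
 [-0.0013  0.     -1.    ]]
[[ 1.      0.0004  0.0002 -0.0008]
 [-0.0005  0.9622  0.2724 -0.0806]
 [-0.0001 -0.2724  0.9622 -0.1609]
 [ 0.      0.      0.      1.    ]] 325.19226210127806 277.60570025887125 212.14137366682576
```

View pics/w0.png

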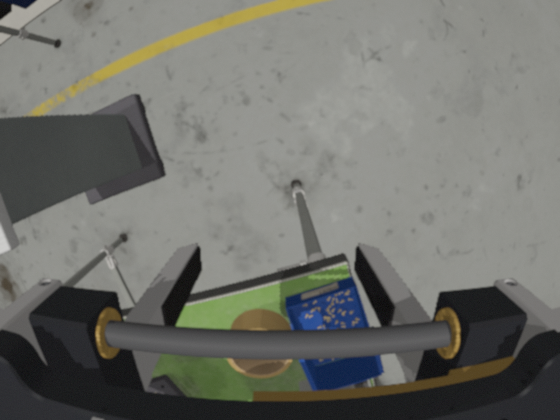

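Emit:
{"fn": "jog_arm", "kwargs": {
  "linear": [
    [-0.0155,0.0295,-0.0025],
    [-0.0155,0.0295,-0.0025],
    [-0.0155,0.0295,-0.0025],
    [-0.0155,0.0295,-0.0025],
    [-0.0155,0.0295,-0.0025]
  ],
  "roll": [0,0,0,0,0],
  "jaw": [0,0,0,0,0]
}}

```text
t: 0.62
tool_pos: [0.3093, 0.503, 0.2369]
orientation: [2.525, 1.869, -0.001]
ft_force: [1.0, 0.5, -0.2]
grip_width: 1.001
```

Emit:
{"fn": "jog_arm", "kwargs": {
  "linear": [
    [-0.0155,0.0295,-0.0025],
    [-0.0155,0.0295,-0.0025],
    [-0.0155,0.0295,-0.0025],
    [-0.0155,0.0295,-0.0025],
    [-0.0155,0.0295,-0.0025]
  ],
  "roll": [0,0,0,0,0],
  "jaw": [0,0,0,0,0]
}}

```text
t: 1.03
tool_pos: [0.4277, 0.3857, 0.2495]
orientation: [-2.525, -1.869, 0.0]
ft_force: [0.5, 0.1, 0.5]
grip_width: 1.001
```

Emit:
{"fn": "jog_arm", "kwargs": {
  "linear": [
    [-0.0155,0.0295,-0.0025],
    [-0.0155,0.0295,-0.0025],
    [-0.0155,0.0295,-0.0025],
    [-0.0155,0.0295,-0.0025],
    [-0.0155,0.0295,-0.0025]
  ],
  "roll": [0,0,0,0,0],
  "jaw": [0,0,0,0,0]
}}

```text
t: 1.45
tool_pos: [0.5461, 0.2685, 0.262]
orientation: [-2.525, -1.868, 0.0]
ft_force: [0.8, 0.7, -0.1]
grip_width: 1.001
```

Emit:
{"fn": "jog_arm", "kwargs": {
  "linear": [
    [0,0,0],
    [0,0,0],
    [0,0,0],
    [0,0,0],
    [0,0,0]
  ],
  "roll": [7,7,7,7,7],
  "jaw": [0,0,0,0,0]
}}

```text
t: 1.87
tool_pos: [0.5451, 0.2697, 0.2617]
orientation: [-2.974, -1.013, 0.001]
ft_force: [-0.6, -0.3, -0.2]
grip_width: 1.002
```

Emit:
{"fn": "jog_arm", "kwargs": {
  "linear": [
    [0,0,0],
    [0,0,0],
    [0,0,0],
    [0,0,0],
    [0,0,0]
  ],
  "roll": [7,7,7,5,0],
  "jaw": [0,0,0,0,0]
}}

```text
t: 2.28
tool_pos: [0.545, 0.2699, 0.2617]
orientation: [3.124, 0.325, -0.001]
ft_force: [-0.1, 0.2, -0.5]
grip_width: 0.998
```

Run:
```python
from h import *
np.set_printoptions(precision=4,suppress=True)
w,p,s=wrist("w1"); print(s)
```

```text
{'t': 2.2833, 'joints': array([-0.7246,  0.5507,  0.353 ,  1.6002, -0.2123,  1.0292, -0.1023]), 'qvel': array([ 0.0163, -0.0025, -0.0308,  0.0003,  0.0232, -0.0015,  0.1178]), 'joint_torque': array([ -0.1857, -49.513 ,   4.8671, -18.692 ,  -0.1814,   0.0193,
        -0.7997]), 'tool_pos': array([0.545 , 0.2699, 0.2617]), 'orientation': array([ 3.1242,  0.325 , -0.0006]), 'ft_force': array([-0.0624,  0.2013, -0.4926]), 'moment': array([-0.0654,  0.0216,  0.0001]), 'grip_width': 0.99849057926606}
```

View pics/w1.png

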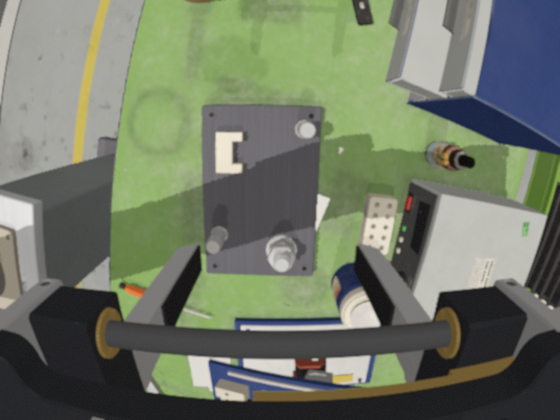

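Run:
```python
from h import *
np.set_printoptions(precision=4,suppress=True)
c,p=load("w1"); im=c["pixels"]
hsv=cv2.cvtColor(im,cv2.COLOR_BGR2HSV)
m=((hsv[...,1]<90)&(hsv[...,2]<110)).astype(np.uint8)*255
r=np.zeros_like(m); r[95:285,195:332]=m[95:285,195:332]
r=cv2.morphologyEx(r,cv2.MORPH_CLOSE,np.ones((9,9))); r=cv2.morphologyEx(r,cv2.MORPH_OPEN,np.ones((9,9)))
k=max(cv2.findContours(r,0,1)[0],key=cv2.contourArea)[:,0,:]
P=np.array([hit(c,q,.016,p)[:2] for q in k.astype(float)])
rc=cv2.minAreaRect((P*1000).astype(np.float32)); print(rc); print(cv2.boxPoints(rc))
for n,uv,z in [("stud",(282,244),.0645),("RL",(305,127),.063),("p2",(220,232),.063)]+[("c",q,.016) for q in [(205,106),(322,107),(314,275),(208,273)]]: print(n,hit(c,uv,z,p))
a=cv2.resize(im[95:285,195:335],None,fx=3,fy=3,interpolation=cv2.INTER_CUBIC)
cv2.drawContours(a,[((k-[195,95])*3).astype(np.int32)],-1,(0,0,255),1)
cv2.imwrite("pics/w1c.png",a)
```

```text
((526.5468139648438, 247.60006713867188), (170.124755859375, 121.03055572509766), 22.48624610900879)
[[424.8068 270.9814]
 [471.0964 159.1526]
 [628.2868 224.2188]
 [581.9973 336.0475]]
stud [0.5613 0.2108 0.0645]
RL [0.5576 0.3486 0.063 ]
p2 [0.4865 0.2096 0.063 ]
c [0.4337 0.3507 0.016 ]
c [0.5768 0.3781 0.016 ]
c [0.6196 0.1555 0.016 ]
c [0.4731 0.1267 0.016 ]
```

View pics/w1c.png

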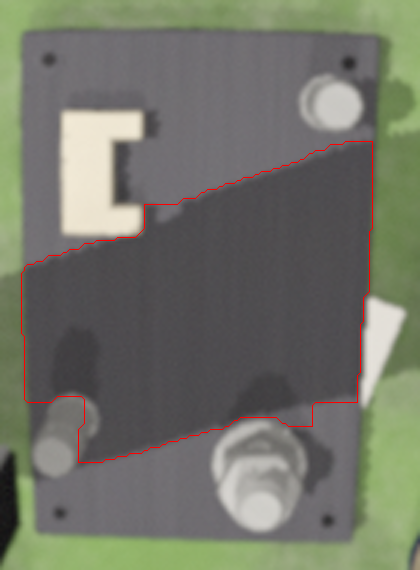

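Run:
```python
from h import *
from scipy.optimize import least_squares
np.set_printoptions(precision=4,suppress=True)
c,p=load("w1")
obs=[((22,30),(-75,115,0)),((377,36),(75,115,0)),((353,541),(75,-115,0)),((37,532),(-75,-115,0)),((338,105),(54,85,47)),((261,511),(30,-75,48.5)),((54,456),(-54,-55,47))]
W=[];J=[]
for (u,v),j in obs:
    W.append(hit(c,(195+u/3-.33,95+v/3-.33),.016+j[2]/1000,p)[:2]); J.append(np.array(j[:2])/1000)
W=np.array(W);J=np.array(J)
def f(q):
    R=np.array([[np.cos(q[2]),-np.sin(q[2])],[np.sin(q[2]),np.cos(q[2])]])
    return (J@R.T+q[:2]-W).ravel()
s=least_squares(f,[.52,.25,.2],loss='soft_l1',f_scale=.002); q=s.x
print(q,np.degrees(q[2])); print(f(q).reshape(-1,2)*1000)
R=np.array([[np.cos(q[2]),-np.sin(q[2])],[np.sin(q[2]),np.cos(q[2])]])
print("stud",R@[.03,-.075]+q[:2],"pillar",R@[.054,.085]+q[:2])
# coarse spanner from first top
```

```text
[0.5233 0.2529 0.1855] 10.627975833555862
[[-1.1371  0.3792]
 [ 1.162   1.7263]
 [ 0.9086 -1.3586]
 [-0.7097 -1.8743]
 [-0.0156  0.1114]
 [-0.0468  0.8678]
 [-0.1124 -0.0954]]
stud [0.5666 0.1847] pillar [0.5607 0.3464]
```

Emit:
{"fn": "jog_arm", "kwargs": {
  "linear": [
    [-0.014,0.029,0.002],
    [-0.014,0.029,0.002],
    [-0.014,0.029,0.002],
    [-0.014,0.029,0.002],
    [-0.014,0.029,0.002]
  ],
  "roll": [0,0,0,0,0],
  "jaw": [0,0,0,0,0]
}}

```text
t: 2.75
tool_pos: [0.5063, 0.1121, 0.2519]
orientation: [-3.124, -0.334, -0.0]
ft_force: [-0.0, -0.9, -0.5]
grip_width: 1.0
```

Emit:
{"fn": "jog_arm", "kwargs": {
  "linear": [
    [-0.014,0.029,0.002],
    [-0.014,0.029,0.002],
    [-0.014,0.029,0.002],
    [-0.014,0.029,0.002],
    [-0.014,0.029,0.002]
  ],
  "roll": [0,0,0,0,0],
  "jaw": [0,0,0,0,0]
}}

```text
t: 3.17
tool_pos: [0.468, -0.0443, 0.2421]
orientation: [-3.124, -0.333, -0.001]
ft_force: [0.0, 0.6, -0.5]
grip_width: 1.002
```

Emit:
{"fn": "jog_arm", "kwargs": {
  "linear": [
    [-0.014,0.029,0.002],
    [-0.014,0.029,0.002],
    [-0.014,0.029,0.002],
    [-0.014,0.029,0.002],
    [-0.014,0.029,0.002]
  ],
  "roll": [0,0,0,0,0],
  "jaw": [0,0,0,0,0]
}}

```text
t: 3.58
tool_pos: [0.4297, -0.2007, 0.232]
orientation: [-3.124, -0.333, -0.001]
ft_force: [0.1, -0.4, -0.3]
grip_width: 1.0
```

Emit:
{"fn": "jog_arm", "kwargs": {
  "linear": [
    [0,0,0],
    [0,0,0],
    [0,0,0],
    [0,0,0],
    [0,0,0]
  ],
  "roll": [-6,-6,-5,0,0],
  "jaw": [0,0,0,0,0]
}}

```text
t: 4.0
tool_pos: [0.4302, -0.1994, 0.232]
orientation: [-3.042, -0.785, -0.0]
ft_force: [0.2, 0.9, -1.2]
grip_width: 1.002
```

Run:
```python
from h import *
np.set_printoptions(precision=4,suppress=True)
w,p,s=wrist("w2"); print(p,s["joints"])
```

```text
(array([ 0.4302, -0.1994,  0.232 ]), array([-3.0418, -0.7848, -0.0005])) [ 0.1385  0.3839  0.3235  1.9884 -0.1682  0.7943  1.0633]
```

View pics/w2.png

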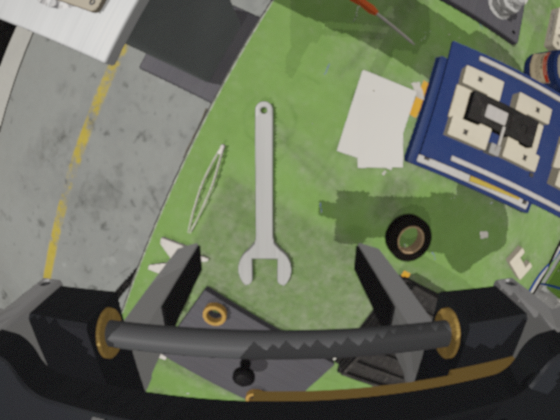

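```bash
cat > sp.py <<'E'
from h import *
def spanner(c,p,roi,z=.01,off=215.,name=None):
    im=c["pixels"]; hsv=cv2.cvtColor(im,cv2.COLOR_BGR2HSV)
    m=((hsv[...,1]<70)&(hsv[...,2]>70)).astype(np.uint8)*255
    x0,x1,y0,y1=roi; r=np.zeros_like(m); r[y0:y1,x0:x1]=m[y0:y1,x0:x1]
    k=max(cv2.findContours(r,0,1)[0],key=cv2.contourArea)
    mm=np.zeros_like(m); cv2.drawContours(mm,[k],-1,255,-1)
    v,u=np.nonzero(mm&r)
    P=np.array([hit(c,(a,b),z,p)[:2] for a,b in zip(u.astype(float),v.astype(float))])*1000
    return P
def pose_of(P,guess_dir):
    d=np.asarray(guess_dir,float); d/=np.linalg.norm(d); cen=P.mean(0)
    for _ in range(8):   # refine the axis on handle slices
        n=np.array([-d[1],d[0]]); s=(P-cen)@d; t=(P-cen)@n
        end=s.max(); sel=(s<end-15)&(s>end-160)
        b=np.round(s[sel]/5); S=[];T=[]
        for q in np.unique(b):
            w=t[sel][b==q]; S.append(q*5); T.append((w.max()+w.min())/2)
        a,b0=np.polyfit(S,T,1); cen=cen+n*b0; d=d+a*n; d/=np.linalg.norm(d)
    n=np.array([-d[1],d[0]]); s=(P-cen)@d
    return cen+d*(s.max()-215), d, s.max()-s.min(), np.ptp(((P-cen)@n)[s<s.min()+60])
E
python3 - <<'E'
from sp import *
np.set_printoptions(precision=4,suppress=True)
c,p=load("w2")
P=spanner(c,p,(225,305,90,295))
o,d,L,W=pose_of(P,(-.09,.16))
print(o,d,np.degrees(np.arctan2(d[1],d[0])),L,W,"grip",o+70*d)
R=Ro.from_rotvec(p[1]).as_matrix();print("toolx ang",np.degrees(np.arctan2(R[1,0],R[0,0])))
print("tool shift",tomove(np.r_[(o+70*d)/1000,.022]-p[0],p))
print("tool shift to origin",tomove(np.r_[o/1000,.022]-p[0],p))
E
```

```text
[ 467.9325 -304.0415] [-0.4858  0.8741] 119.06234909645154 248.83790633788294 92.6322240223363 grip [ 433.9292 -242.8551]
toolx ang 28.935807835156407
tool shift [-0.0178  0.0399  0.21  ]
tool shift to origin [-0.0176  0.1099  0.21  ]
```

Run:
```python
from sp import *
np.set_printoptions(precision=4,suppress=True)
c,p=load("w2")
P=spanner(c,p,(225,305,90,295)); o,d,L,W=pose_of(P,(-.09,.16)); n=np.array([-d[1],d[0]])
s=(P-o)@d;t=(P-o)@n
for q in range(-40,225,10):
    k=(s>=q)&(s<q+10)
    if k.any(): print(q,k.sum(),t[k].min().round(1),t[k].max().round(1))
for uv in [(264,101),(249,285),(285,283)]: 
    w=hit(c,uv,.01,p)[:2]*1000; print((w-o)@d,(w-o)@n)
```

```text
-40 49 -45.1 26.4
-30 199 -51.8 40.8
-20 259 -51.5 39.3
-10 229 -39.3 37.1
0 212 -33.8 36.9
10 265 -33.7 36.4
20 349 -37.3 32.1
30 255 -23.3 35.1
40 278 -14.4 41.3
50 208 -15.7 39.8
60 158 -15.7 11.7
70 133 -10.8 11.4
80 152 -10.9 11.3
90 160 -10.9 13.3
100 153 -9.8 14.5
110 162 -9.8 10.7
120 144 -9.9 10.5
130 144 -9.9 10.3
140 158 -11.2 10.2
150 154 -11.2 10.1
160 152 -11.2 9.9
170 171 -11.3 9.8
180 152 -11.3 9.7
190 171 -11.3 9.7
200 132 -11.4 9.6
210 63 -9.1 8.4
214.94130623128402 -0.9585008770781247
-19.79894218796509 21.863800528284884
-16.567044798790494 -26.121580712321755
```

Emit:
{"fn": "jog_arm", "kwargs": {
  "linear": [
    [-0.0036,0.008,0.03],
    [-0.0036,0.008,0.03],
    [-0.0036,0.008,0.03],
    [-0.0036,0.008,0.03],
    [-0.0036,0.008,0.03]
  ],
  "roll": [0,0,0,0,0],
  "jaw": [120,120,120,120,120]
}}

```text
t: 4.47
tool_pos: [0.4342, -0.2432, 0.0807]
orientation: [3.041, 0.786, 0.0]
ft_force: [1.3, -1.0, 0.3]
grip_width: 0.682
```

Emit:
{"fn": "jog_arm", "kwargs": {
  "linear": [
    [0,0,0.015],
    [0,0,0.015],
    [0,0,0.015],
    [0,0,0.01],
    [0,0,0.005]
  ],
  "roll": [0,0,0,0,0],
  "jaw": [120,120,120,120,120]
}}

```text
t: 4.88
tool_pos: [0.4335, -0.2426, 0.0207]
orientation: [-3.041, -0.786, 0.002]
ft_force: [0.4, 0.5, -0.5]
grip_width: 0.526
```

Emit:
{"fn": "jog_arm", "kwargs": {
  "linear": [
    [0,0,0],
    [0,0,0],
    [0,0,0],
    [0,0,0],
    [0,0,0]
  ],
  "roll": [0,0,0,0,0],
  "jaw": [255,255,255,255,255],
  "grip_force": 50
}}

```text
t: 5.3
tool_pos: [0.4344, -0.2431, 0.0227]
orientation: [3.041, 0.786, 0.002]
ft_force: [0.6, 1.8, 0.8]
grip_width: 0.212
```

Emit:
{"fn": "jog_arm", "kwargs": {
  "linear": [
    [0,0,0],
    [0,0,0],
    [0,0,0],
    [0,0,0],
    [0,0,0]
  ],
  "roll": [0,0,0,0,0],
  "jaw": [255,255,255,255,255]
}}

```text
t: 5.72
tool_pos: [0.4344, -0.2431, 0.0226]
orientation: [3.041, 0.786, 0.002]
ft_force: [-0.0, 1.2, 5.9]
grip_width: 0.204
```

Emit:
{"fn": "jog_arm", "kwargs": {
  "linear": [
    [0,0,-0.015],
    [0,0,-0.025],
    [0,0,-0.03],
    [0,0,-0.03],
    [0,0,-0.02]
  ],
  "roll": [0,0,4,6,5],
  "jaw": [255,255,255,255,255]
}}

```text
t: 6.13
tool_pos: [0.4338, -0.2431, 0.1439]
orientation: [3.119, 0.374, 0.002]
ft_force: [-0.5, -0.1, -4.1]
grip_width: 0.202
```

Emit:
{"fn": "jog_arm", "kwargs": {
  "linear": [
    [0,0,0],
    [0.014,-0.034,0],
    [0.014,-0.034,0],
    [0.014,-0.034,0],
    [0.014,-0.034,0]
  ],
  "roll": [3.3,0,0,0,0],
  "jaw": [255,255,255,255,255]
}}

```text
t: 6.55
tool_pos: [0.4629, -0.0974, 0.1416]
orientation: [-3.128, -0.291, 0.002]
ft_force: [0.9, -0.1, -4.6]
grip_width: 0.204
```

Emit:
{"fn": "jog_arm", "kwargs": {
  "linear": [
    [0.014,-0.034,0],
    [0.014,-0.034,0],
    [0.014,-0.034,0],
    [0.014,-0.034,0],
    [0.014,-0.034,0]
  ],
  "roll": [0,0,0,0,0],
  "jaw": [255,255,255,255,255]
}}

```text
t: 6.97
tool_pos: [0.5, 0.0829, 0.1415]
orientation: [3.128, 0.293, -0.003]
ft_force: [0.5, -0.6, -3.4]
grip_width: 0.201
```

Emit:
{"fn": "jog_arm", "kwargs": {
  "linear": [
    [0.014,-0.034,0],
    [0.014,-0.034,0],
    [0.014,-0.034,0],
    [0.014,-0.034,0],
    [0.013,-0.034,0]
  ],
  "roll": [0,0,0,0,0],
  "jaw": [255,255,255,255,255]
}}

```text
t: 7.38
tool_pos: [0.5363, 0.2626, 0.1412]
orientation: [3.127, 0.293, -0.003]
ft_force: [0.3, -0.1, -3.7]
grip_width: 0.201
```

Emit:
{"fn": "jog_arm", "kwargs": {
  "linear": [
    [0.013,-0.034,0],
    [0,-0.006,0],
    [0,0,0],
    [0,0,0],
    [0,0,0]
  ],
  "roll": [0,0,0,0,0],
  "jaw": [255,255,255,255,255]
}}

```text
t: 7.8
tool_pos: [0.5422, 0.3001, 0.1415]
orientation: [3.126, 0.289, -0.002]
ft_force: [-0.2, -0.6, -3.6]
grip_width: 0.199
```

Run:
```python
from h import *
np.set_printoptions(precision=4,suppress=True)
w,p,s=wrist("w3"); print(p,s["moment"],s["ft_force"])
R=Ro.from_rotvec(p[1]).as_matrix();print("toolx ang",np.degrees(np.arctan2(R[1,0],R[0,0])))
print(tomove(np.array([.5445,.3026,p[0][2]])-p[0],p))
im=w["pixels"]; cv2.imwrite("pics/w3c.png",cv2.resize(im[80:360,180:400],None,fx=2.6,fy=2.1))
```

```text
(array([0.5422, 0.3001, 0.1415]), array([ 3.1261,  0.289 , -0.0022])) [-0.1128  0.057   0.0128] [-0.194  -0.5602 -3.5968]
toolx ang 10.563352872166762
[ 0.0028 -0.0021 -0.    ]
```

View pics/w3.png

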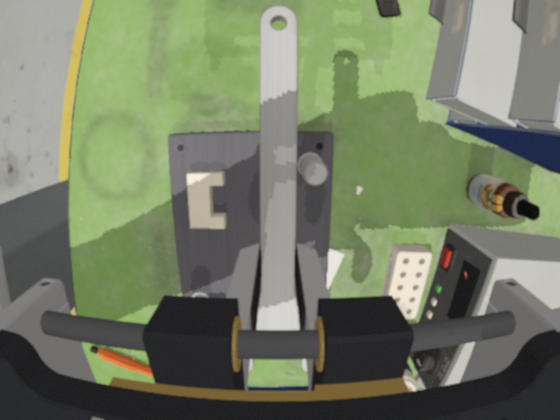

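Run:
```python
from sp import *
np.set_printoptions(precision=4,suppress=True)
c,p=load("w3"); g=c["pixels"].astype(int); hsv=cv2.cvtColor(c["pixels"],cv2.COLOR_BGR2HSV)
z=p[0][2]-.0226+.01
T=lambda uv: tomove(hit(c,uv,z,p)-p[0],p)*1000
gr=cv2.cvtColor(c["pixels"],cv2.COLOR_BGR2GRAY).astype(float); 
for v in range(30,240,20):
    row=cv2.GaussianBlur(gr,(1,7),0)[v]; d=np.gradient(row)
    l=245+np.argmax(d[245:272]); r=288+np.argmin(d[288:306])
    a,b=T((l,v)),T((r,v)); print(v,l,r,a[:2],b[:2],"mid",(a[0]+b[0])/2,"w",b[0]-a[0])
for v in range(0,14): print(v,gr[v,279].astype(int),end=' ')
print(); print(T((279,7)))
```

```text
30 260 296 [ -10.6535 -130.0354] [   8.3123 -130.0416] mid -1.1706106226076969 w 18.965837593194827
50 260 296 [ -10.6043 -118.6567] [   8.2718 -118.6644] mid -1.1662267194780425 w 18.876109632704626
70 260 296 [ -10.5798 -107.5884] [   8.2569 -107.5975] mid -1.1614409111573094 w 18.83671381854716
90 260 296 [-10.5792 -96.7369] [  8.2667 -96.7476] mid -1.156228512418771 w 18.845872647822457
110 261 294 [-10.0759 -86.0101] [  7.249  -86.0157] mid -1.4134071834481503 w 17.324896355063775
130 260 297 [-10.6481 -75.3419] [  8.8884 -75.3611] mid -0.8798648584416036 w 19.53643744079299
150 259 297 [-11.2515 -64.6381] [  8.976  -64.6544] mid -1.137734416169435 w 20.227469774517797
170 260 296 [-10.8126 -53.8116] [  8.5519 -53.8289] mid -1.1303573339443824 w 19.364525421639733
190 260 296 [-10.9332 -42.7871] [  8.6884 -42.8063] mid -1.1223643870451703 w 19.62162196618573
210 260 296 [-11.0815 -31.469 ] [  8.8543 -31.4902] mid -1.1136113487179538 w 19.935866003009693
230 260 295 [-11.2602 -19.7555] [  8.4869 -19.7795] mid -1.3866199513099797 w 19.74713470517219
0 145 1 144 2 145 3 145 4 145 5 155 6 176 7 192 8 196 9 197 10 197 11 197 12 199 13 196 
[  -0.6437 -143.5253   12.3117]
```

Emit:
{"fn": "jog_arm", "kwargs": {
  "linear": [
    [0.0038,-0.004,0.02],
    [0,0,0.02],
    [0,0,0.02],
    [0,0,0.015],
    [0,0,0]
  ],
  "roll": [0,0,0,0,0],
  "jaw": [255,255,255,255,255]
}}

```text
t: 8.27
tool_pos: [0.5435, 0.3044, 0.0641]
orientation: [3.125, 0.288, -0.009]
ft_force: [-1.0, 0.5, -4.5]
grip_width: 0.204
```

Emit:
{"fn": "jog_arm", "kwargs": {
  "linear": [
    [0,0,0],
    [0,0,0]
  ],
  "roll": [0,0],
  "jaw": [255,255]
}}

```text
t: 8.43
tool_pos: [0.5465, 0.3064, 0.0681]
orientation: [-3.128, -0.29, -0.002]
ft_force: [-0.2, 0.2, -3.1]
grip_width: 0.208
```

Run:
```python
from h import *
np.set_printoptions(precision=4,suppress=True)
w,p,s=wrist("w4"); print(p,s["moment"],s["ft_force"])
R=Ro.from_rotvec(p[1]).as_matrix();print("toolx ang",np.degrees(np.arctan2(R[1,0],R[0,0])))
im=w["pixels"]; cv2.imwrite("pics/w4c.png",cv2.resize(im[60:310,130:390],None,fx=3,fy=2.4))
```

```text
(array([0.5465, 0.3064, 0.0681]), array([-3.128 , -0.2902, -0.0024])) [-0.0605  0.0066 -0.0194] [-0.2055  0.1683 -3.1049]
toolx ang 10.60184147932311
```

View pics/w4c.png

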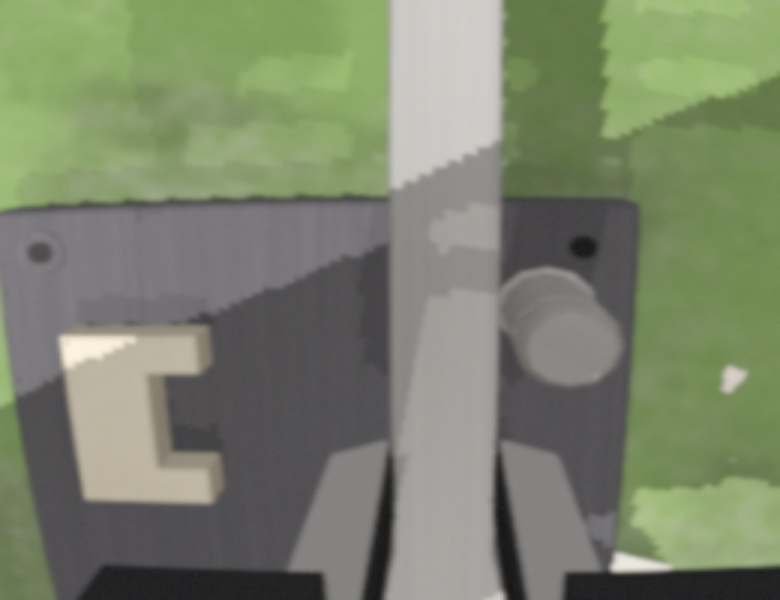

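Run:
```python
from h import *
from scipy.optimize import least_squares
np.set_printoptions(precision=2,suppress=True)
c,p=load("w4"); im=c["pixels"]
T=lambda u,v,z: tomove(hit(c,(130+u/3-.33,60+v/2.4-.3),z,p)-p[0],p)*1000
gr=cv2.GaussianBlur(cv2.cvtColor(im,cv2.COLOR_BGR2GRAY),(1,5),0).astype(float)
zt=p[0][2]-.0126
for v in (70,90,110,170,190,205):
    d=np.gradient(gr[v]); l=255+np.argmax(np.abs(d[255:266])); r=290+np.argmax(np.abs(d[290:302]))
    f=lambda u: tomove(hit(c,(u,v),zt,p)-p[0],p)*1000
    print(v,l,r,f(l)[:2],f(r)[:2],"mid",(f(l)[0]+f(r)[0])/2)
print("pillar c",T(569,342,.063),"L",T(515,340,.063),"R",T(623,340,.063),"bottom",T(569,386,.063))
h1,h2=T(40,252,.016),T(583,246,.016); print("holes",h1,h2,np.degrees(np.arctan2(h2[1]-h1[1],h2[0]-h1[0])))
for e in [(0,212),(637,203),(130,205),(380,198),(570,198),(625,430),(612,560)]: print(e,T(*e,.016))
# jig prediction in tool coords from w1 fit
q=[.5233,.2529,.1855]; R=Ro.from_euler('z',q[2]).as_matrix()
for j in [(54,85,47),(75,115,0),(30,-75,0)]:
    X=R@(np.array(j)/1000)+[q[0],q[1],.016]; print("pred",j,tomove(X-p[0],p)*1000)
```

```text
70 260 297 [ -10.59 -107.62] [   8.8  -107.65] mid -0.8954178666553076
90 260 296 [-10.59 -96.76] [  8.28 -96.77] mid -1.1528112383233085
110 260 297 [-10.61 -86.02] [  8.84 -86.04] mid -0.8837368276999822
170 259 296 [-11.35 -53.8 ] [  8.56 -53.81] mid -1.3966202845483142
190 259 296 [-11.48 -42.78] [  8.7  -42.78] mid -1.3921703927132931
205 260 296 [-11.04 -34.32] [  8.82 -34.33] mid -1.1124845042215972
pillar c [ 20.74 -37.84   5.08] L [ 11.17 -38.27   5.07] R [ 30.42 -38.33   5.1 ] bottom [ 21.1  -27.69   5.08]
holes [-95.15 -53.39  51.91] [ 29.33 -53.4   52.1 ] -0.003377246722982459
(0, 212) [-104.83  -65.64   51.9 ]
(637, 203) [ 41.13 -65.61  52.11]
(130, 205) [-71.87 -66.    51.94]
(380, 198) [-15.23 -66.43  52.03]
(570, 198) [ 26.17 -66.64  52.09]
(625, 430) [41.36  0.57 52.11]
(612, 560) [41.14 44.61 52.11]
pred (54, 85, 47) [ 21.29 -36.69   5.08]
pred (75, 115, 0) [ 42.21 -66.7   52.12]
pred (30, -75, 0) [ -2.7  123.32  52.05]
```

Emit:
{"fn": "jog_arm", "kwargs": {
  "linear": [
    [-0.0021,0,0.008],
    [0,0,0.01],
    [0,0,0.007],
    [0,0,0.003],
    [0,0,0]
  ],
  "roll": [0,0,0,0,0],
  "jaw": [255,255,255,255,255]
}}

```text
t: 8.9
tool_pos: [0.5425, 0.3068, 0.0388]
orientation: [-3.128, -0.293, 0.003]
ft_force: [-2.9, -0.9, 0.1]
grip_width: 0.203
```

Emit:
{"fn": "jog_arm", "kwargs": {
  "linear": [
    [0,0,0],
    [0,0.004,0],
    [0,0.004,0],
    [0,0,0]
  ],
  "roll": [0,0,0,0],
  "jaw": [255,255,255,255]
}}

```text
t: 9.23
tool_pos: [0.5457, 0.2973, 0.0388]
orientation: [3.127, 0.29, 0.001]
ft_force: [-0.4, -1.7, -3.8]
grip_width: 0.205
```

Emit:
{"fn": "jog_arm", "kwargs": {
  "linear": [
    [0,0.005,0],
    [0,0.005,0],
    [0,0.005,0],
    [0,0.003,0],
    [0,0,0]
  ],
  "roll": [0,0,0,0,0],
  "jaw": [255,255,255,255,255]
}}

```text
t: 9.65
tool_pos: [0.5487, 0.2796, 0.039]
orientation: [3.127, 0.29, 0.0]
ft_force: [-0.7, 0.1, -4.8]
grip_width: 0.207
```

Emit:
{"fn": "jog_arm", "kwargs": {
  "linear": [
    [0,0.004,0],
    [0,0.004,0],
    [0,0.002,0],
    [0,0,0]
  ],
  "roll": [0,0,0,0],
  "jaw": [255,255,255,255]
}}

```text
t: 9.98
tool_pos: [0.5507, 0.2709, 0.0391]
orientation: [3.128, 0.292, 0.002]
ft_force: [-0.2, 1.1, -3.7]
grip_width: 0.208
```

Run:
```python
from h import *
np.set_printoptions(precision=4,suppress=True)
w,p,s=wrist("w5"); print(p,s["moment"],s["ft_force"])
T=lambda uv,z: tomove(hit(w,uv,z,p)-p[0],p)*1000
im=w["pixels"]; cv2.imwrite("pics/w5c.png",cv2.resize(im[20:260,200:380],None,fx=4,fy=2.5,interpolation=cv2.INTER_CUBIC))
t=capture("top"); cv2.imwrite("pics/t5.png",cv2.resize(t["pixels"][140:250,110:270],None,fx=5,fy=5,interpolation=cv2.INTER_CUBIC))
```

```text
(array([0.5507, 0.2709, 0.0391]), array([3.1276, 0.2924, 0.0015])) [ 0.0082 -0.0832  0.0921] [-0.1993  1.1414 -3.679 ]
```

View pics/w5c.png

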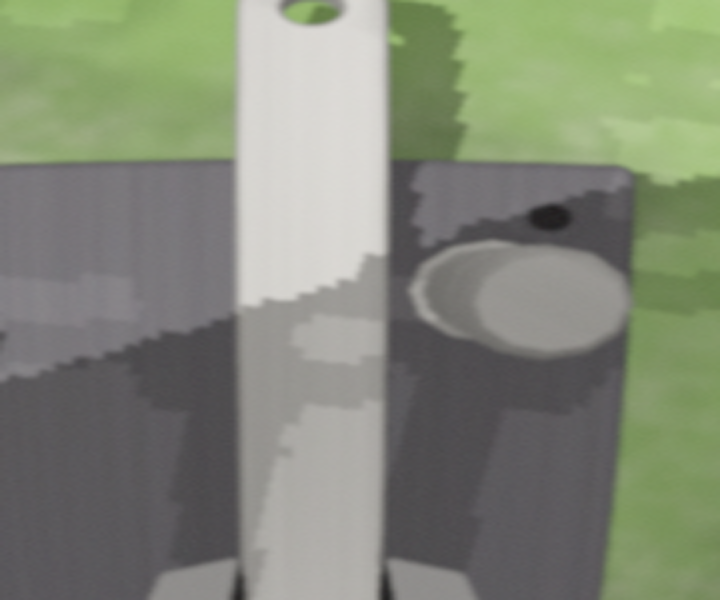

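Run:
```python
from h import *
np.set_printoptions(precision=2,suppress=True)
c,p=load("w5")
T=lambda u,v,z: tomove(hit(c,(200+u/4-.375,20+v/2.5-.3),z,p)-p[0],p)[:2]*1000
zt=p[0][2]-.0126
print("handle",[ (T(236,v,zt)[0]+T(387,v,zt)[0])/2 for v in (60,150)],[ (T(238,v,zt)[0]+T(384,v,zt)[0])/2 for v in (450,)],T(236,150,zt),T(387,150,zt), "hole of handle",T(311,10,zt))
print("pillar top",T(552,298,.063),T(474,298,.063),T(630,298,.063),"foot left",T(411,293,.016),"foot c?",T(490,293,.016))
print("edge",T(632,250,.016),T(622,400,.016),T(605,590,.016),"corner",T(633,168,.016),T(100,162,.016),"hole",T(550,216,.016))
```

```text
handle [np.float64(-1.4283634748336071), np.float64(-1.4187889661762716)] [np.float64(-1.4596979179601304)] [ -11.3  -102.34] [   8.47 -102.35] hole of handle [  -1.5  -133.67]
pillar top [ 24.05 -72.77] [ 15.7  -72.58] [ 32.58 -73.05] foot left [ 12.57 -71.24] foot c? [ 23.78 -71.43]
edge [ 44.19 -81.97] [ 43.98 -46.98] [44.57  1.09] corner [  44.09 -100.99] [ -31.03 -101.51] hole [ 32.12 -89.27]
```

View pics/t5.png

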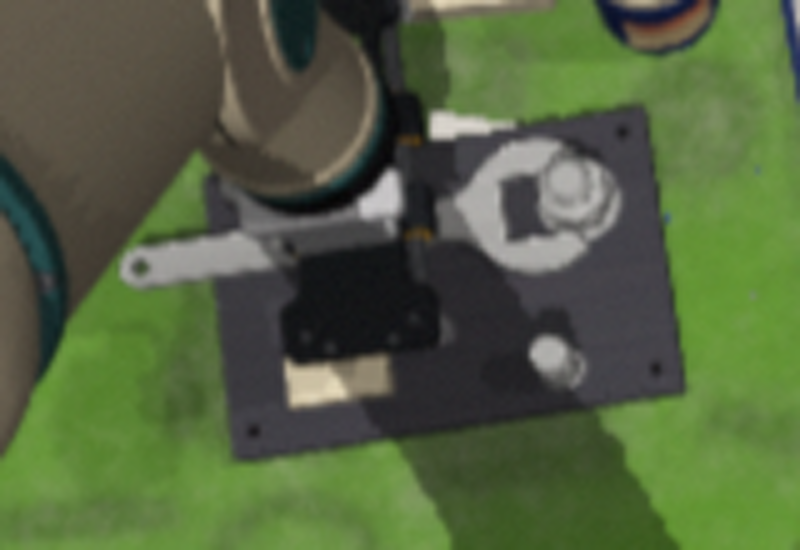

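Emit:
{"fn": "jog_arm", "kwargs": {
  "linear": [
    [0,0.004,0.0003],
    [0,0.004,0.0003],
    [0,0.004,0],
    [0,0.003,0],
    [0,0,0]
  ],
  "roll": [0,0,0,0,0],
  "jaw": [255,255,255,255,255]
}}

```text
t: 10.5
tool_pos: [0.5536, 0.2557, 0.0387]
orientation: [3.128, 0.291, 0.001]
ft_force: [0.7, 1.0, -0.2]
grip_width: 0.207
```

Emit:
{"fn": "jog_arm", "kwargs": {
  "linear": [
    [0,0.001,0],
    [0,0.001,0],
    [0,0,0]
  ],
  "roll": [0,0,0],
  "jaw": [255,255,255]
}}

```text
t: 10.75
tool_pos: [0.5536, 0.2555, 0.0387]
orientation: [-3.127, -0.293, -0.001]
ft_force: [0.4, 3.8, 1.3]
grip_width: 0.203
```

Run:
```python
from h import *
np.set_printoptions(precision=4,suppress=True)
s=observe(); print(s["tool_pos"],s["moment"],s["ft_force"])
R=Ro.from_rotvec(s["orientation"]).as_matrix();print("toolx ang",np.degrees(np.arctan2(R[1,0],R[0,0])), R.T@s["ft_force"])
```

```text
[0.5536 0.2555 0.0387] [ 0.6546 -0.1378  0.0684] [0.4016 3.7786 1.2528]
toolx ang 10.708690543737905 [ 1.0979 -3.6395 -1.248 ]
```

Emit:
{"fn": "jog_arm", "kwargs": {
  "linear": [
    [0,0.001,0],
    [0,0.001,0],
    [0,0,0]
  ],
  "roll": [0,0,0],
  "jaw": [255,255,255]
}}

```text
t: 11.0
tool_pos: [0.5539, 0.2536, 0.0387]
orientation: [-3.127, -0.293, -0.001]
ft_force: [0.3, 6.4, 2.8]
grip_width: 0.202
```

Run:
```python
from h import *
np.set_printoptions(precision=4,suppress=True)
s=observe(); print(s["tool_pos"],s["moment"],s["ft_force"])
R=Ro.from_rotvec(s["orientation"]).as_matrix();print("toolx ang",np.degrees(np.arctan2(R[1,0],R[0,0])), R.T@s["ft_force"])
t=capture("top"); cv2.imwrite("pics/t6.png",cv2.resize(t["pixels"][160:210,185:250],None,fx=10,fy=10,interpolation=cv2.INTER_CUBIC))
np.save("pics/t6.npy",dict(c=t,pose=None))
```

```text
[0.5539 0.2536 0.0387] [ 1.1284 -0.0543  0.1138] [0.3125 6.4173 2.7925]
toolx ang 10.71890301760825 [ 1.5031 -6.2501 -2.7846]
```

View pics/t6.png

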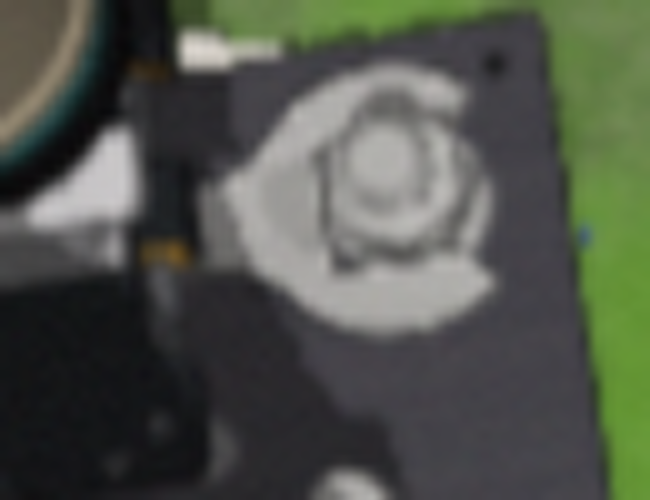

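Emit:
{"fn": "jog_arm", "kwargs": {
  "linear": [
    [0,0.001,-0.0003],
    [0,0.001,0],
    [0,0,0]
  ],
  "roll": [0,0,0],
  "jaw": [255,255,255]
}}

```text
t: 11.3
tool_pos: [0.5541, 0.2517, 0.0387]
orientation: [-3.127, -0.293, -0.001]
ft_force: [0.2, 5.4, 0.5]
grip_width: 0.202
```

Emit:
{"fn": "jog_arm", "kwargs": {
  "linear": [
    [0,0.001,0],
    [0,0,0]
  ],
  "roll": [0,0],
  "jaw": [255,255]
}}

```text
t: 11.47
tool_pos: [0.5541, 0.2515, 0.0387]
orientation: [-3.126, -0.294, -0.0]
ft_force: [-0.5, 6.9, 1.4]
grip_width: 0.205
```

Emit:
{"fn": "jog_arm", "kwargs": {
  "linear": [
    [0,0.001,0],
    [0,0.001,0],
    [0,0,0]
  ],
  "roll": [0,0,0],
  "jaw": [255,255,255]
}}

```text
t: 11.72
tool_pos: [0.5541, 0.2513, 0.0387]
orientation: [-3.124, -0.295, -0.0]
ft_force: [0.3, 10.1, 0.7]
grip_width: 0.206
```

Run:
```python
from h import *
np.set_printoptions(precision=4,suppress=True)
w,p,s=wrist("w7"); print(p,s["moment"],s["ft_force"])
t=capture("top"); a=cv2.resize(t["pixels"][160:210,185:250],None,fx=6,fy=6,interpolation=cv2.INTER_CUBIC)
cc=capture("scene"); R,tt=cc["R"],cc["t"]; x=R@np.array([.567,.185,.03])+tt; u=int(cc["fx"]*x[0]/x[2]+cc["cx"]);v=int(cc["fy"]*x[1]/x[2]+cc["cy"])
b=cv2.resize(cc["pixels"][v-25:v+25,u-32:u+33],None,fx=6,fy=6,interpolation=cv2.INTER_CUBIC)
cv2.imwrite("pics/t7.png",np.hstack([a,b]))
# spanner head edges along the handle axis in the top image (underside z .0165+.01)
```

```text
(array([0.5541, 0.2513, 0.0387]), array([-3.1235, -0.2951, -0.    ])) [ 2.2629 -0.0175  0.0931] [ 0.3087 10.0822  0.7116]
```

View pics/t7.png

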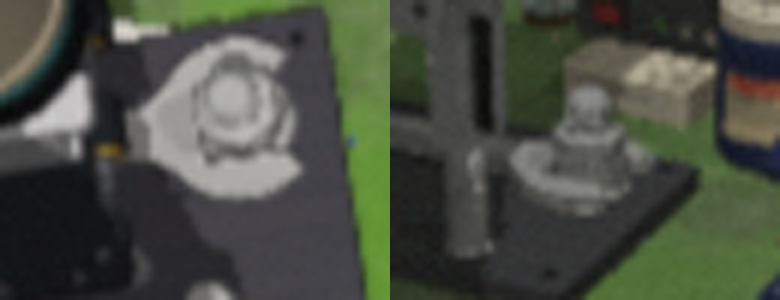

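Emit:
{"fn": "jog_arm", "kwargs": {
  "linear": [
    [0,-0.002,0],
    [0,-0.0013,0.0003],
    [0,0,0]
  ],
  "roll": [0,0,0],
  "jaw": [255,255,255]
}}

```text
t: 12.12
tool_pos: [0.5541, 0.2515, 0.0387]
orientation: [-3.127, -0.293, -0.001]
ft_force: [-0.6, 4.7, 4.8]
grip_width: 0.205
```

Run:
```python
from h import *
np.set_printoptions(precision=4,suppress=True)
w,p,s=wrist("w8"); print(p,s["moment"],s["ft_force"])
R=Ro.from_rotvec(p[1]).as_matrix();print("toolx ang",np.degrees(np.arctan2(R[1,0],R[0,0])))
gr=cv2.GaussianBlur(cv2.cvtColor(w["pixels"],cv2.COLOR_BGR2GRAY),(1,5),0).astype(float); z=p[0][2]-.0126
f=lambda u,v,z: tomove(hit(w,(u,v),z,p)-p[0],p)*1000
for v in (50,60,70,160,180):
    d=np.gradient(gr[v]); l=250+np.argmax(np.abs(d[250:270])); r=285+np.argmax(np.abs(d[285:305]))
    print(v,l,r,(f(l,v,z)[0]+f(r,v,z)[0])/2, f(l,v,z)[1])
# gap handle to pillar foot: dump the row crossing the pillar foot
q=[.5233,.2529,.1855]; Rj=Ro.from_euler('z',q[2]).as_matrix()
X=Rj@[.044,.085,0]+[q[0],q[1],.016]; print("pred foot left px",proj(w,X,p), tomove(X-p[0],p)*1000)
v=int(proj(w,X,p)[1]); print(gr[v,285:330].astype(int)); print(gr[v+6,285:330].astype(int))
```

```text
(array([0.5541, 0.2515, 0.0387]), array([-3.1275, -0.2934, -0.0006])) [ 1.1495 -0.0369  0.1313] [-0.6415  4.7253  4.78  ]
toolx ang 10.71798282745391
50 258 295 -1.9538540308735541 -118.7418731910979
60 257 295 -2.2133192686116727 -113.17248167543646
70 257 295 -2.210044684402131 -107.65886691874074
160 258 295 -1.9370652250754352 -59.239898738588906
180 259 295 -1.6674651020113362 -48.319865391994796
pred foot left px [305.5086 100.3364] [ 14.1535 -91.9956  22.7465]
[219 219 219 220 220 220 218 216 212 199 167 120  87  79  81  87  98 111
 157 199 208 193 167 148 133 119 114 115 118 119 117 116 118 120 121 126
 138 151 156 156 156 155 155 156 155]
[219 219 219 219 220 219 218 216 212 199 166 119  86  80  80  81  82  85
 106 157 198 208 195 163 130 115 114 114 115 116 117 116 115 115 116 117
 118 121 127 134 144 149 154 155 156]
```

Emit:
{"fn": "jog_arm", "kwargs": {
  "linear": [
    [0,-0.0012,-0.0008],
    [0,0,0],
    [0,0,0]
  ],
  "roll": [0,0,0],
  "jaw": [255,255,130]
}}

```text
t: 12.42
tool_pos: [0.5533, 0.2508, 0.0387]
orientation: [3.126, 0.291, -0.002]
ft_force: [-0.4, -0.0, -0.1]
grip_width: 0.247
```

Emit:
{"fn": "jog_arm", "kwargs": {
  "linear": [
    [0,0,0],
    [0,0,0],
    [0,0,0],
    [0,0,-0.02],
    [0,0,-0.03]
  ],
  "roll": [0,0,0,0,0],
  "jaw": [130,130,130,130,130]
}}

```text
t: 12.83
tool_pos: [0.5512, 0.2507, 0.087]
orientation: [3.125, 0.291, -0.01]
ft_force: [0.0, 0.4, 0.8]
grip_width: 0.486
```

Emit:
{"fn": "jog_arm", "kwargs": {
  "linear": [
    [0,0,-0.035],
    [0,0,-0.035],
    [0,0,-0.03],
    [0,0,0],
    [0,0,0]
  ],
  "roll": [0,0,0,0,0],
  "jaw": [0,0,0,0,0]
}}

```text
t: 13.25
tool_pos: [0.5546, 0.2522, 0.1909]
orientation: [-3.127, -0.292, -0.005]
ft_force: [0.3, 0.9, -0.1]
grip_width: 0.806
```

Run:
```python
from sp import *
np.set_printoptions(precision=4,suppress=True)
w,p,s=wrist("w9"); print(p,s["moment"],s["ft_force"])
R=Ro.from_rotvec(p[1]).as_matrix();print("toolx ang",np.degrees(np.arctan2(R[1,0],R[0,0])))
q=[.5233,.2529,.1855]; Rj=Ro.from_euler('z',q[2]).as_matrix()
for j in [(30,-75,48.5),(54,85,47),(75,115,0),(-54,-55,47)]:
    X=Rj@(np.array(j)/1000)+[q[0],q[1],.016]; print(j,"px",proj(w,X,p),tomove(X-p[0],p)*1000)
```

```text
(array([0.5546, 0.2522, 0.1909]), array([-3.1269, -0.2919, -0.0047])) [-0.1095  0.0728 -0.0081] [ 0.3314  0.9346 -0.0773]
toolx ang 10.66701273141057
(30, -75, 48.5) px [277.9169 277.0888] [ -1.0334  68.6437 126.3816]
(54, 85, 47) px [305.5407 109.1691] [ 23.0698 -91.3388 128.0835]
(75, 115, 0) px [322.1201  82.818 ] [  43.9459 -121.2869  175.1717]
(-54, -55, 47) px [193.0644 257.0254] [-85.0241  48.588  127.6403]
```

Run:
```python
from sp import *
np.set_printoptions(precision=2,suppress=True)
c,p=load("w9"); g=cv2.cvtColor(c["pixels"],cv2.COLOR_BGR2GRAY)
def hough(cx,cy,w,r0,r1,z,n):
    a=cv2.resize(g[cy-w:cy+w,cx-w:cx+w],None,fx=6,fy=6,interpolation=cv2.INTER_CUBIC)
    h=cv2.HoughCircles(a,cv2.HOUGH_GRADIENT,1,5,param1=80,param2=12,minRadius=int(r0*6),maxRadius=int(r1*6))
    for x,y,r in h[0][:4]:
        u,v=cx-w+x/6-.42,cy-w+y/6-.42; print(n,u,v,r/6,tomove(hit(c,(u,v),z,p)-p[0],p)*1000)
hough(278,277,25,9.5,14,.0645,"stud"); hough(305,109,22,8.5,14,.063,"RL"); hough(193,257,22,8.5,14,.063,"p2")
im=g[255:305,250:310]
for r in im[::2]: print(' '.join('%3d'%x for x in r[::2]))
# spanner handle
gr=cv2.GaussianBlur(g,(1,5),0).astype(float)
f=lambda u,v:(tomove(hit(c,(u,v),.026,p)-p[0],p)*1000)
for v in (70,90,120,140,160,180,200,220):
    d=np.abs(np.gradient(gr[v])); l=250+np.argmax(d[250:276]); r=280+np.argmax(d[280:300])
    print(v,l,r,(f(l,v)[:2]+f(r,v)[:2])/2,f(r,v)[0]-f(l,v)[0])
```

```text
Traceback (most recent call last):
TypeError: 'NoneType' object is not subscriptable
```

Run:
```python
from sp import *
np.set_printoptions(precision=2,suppress=True)
c,p=load("w9"); g=cv2.cvtColor(c["pixels"],cv2.COLOR_BGR2GRAY)
def hough(cx,cy,w,r0,r1,z,n):
    a=cv2.resize(g[cy-w:cy+w,cx-w:cx+w],None,fx=6,fy=6,interpolation=cv2.INTER_CUBIC)
    h=cv2.HoughCircles(a,cv2.HOUGH_GRADIENT_ALT,1.5,5,param1=60,param2=.3,minRadius=int(r0*6),maxRadius=int(r1*6))
    if h is None: print(n,None); return
    for x,y,r in h[0][:4]:
        u,v=cx-w+x/6-.42,cy-w+y/6-.42; print(n,u,v,r/6,tomove(hit(c,(u,v),z,p)-p[0],p)*1000)
hough(278,277,25,8,15,.0645,"stud"); hough(305,109,22,8,15,.063,"RL"); hough(193,257,22,8,15,.063,"p2")
im=g[250:306,250:312]
for r in im[::2]: print(' '.join('%3d'%x for x in r[::2]))
gr=cv2.GaussianBlur(g,(1,5),0).astype(float)
f=lambda u,v:(tomove(hit(c,(u,v),.026,p)-p[0],p)*1000)
for v in (70,90,120,140,160,180,200,220):
    d=np.abs(np.gradient(gr[v])); l=250+np.argmax(d[250:276]); r=280+np.argmax(d[280:300])
    print(v,l,r,(f(l,v)[:2]+f(r,v)[:2])/2,f(r,v)[0]-f(l,v)[0])
```

```text
stud 281.08 272.08 13.661941 [  2.06  63.1  126.4 ]
stud 279.08 267.83 13.741906 [  0.09  58.45 126.39]
stud 270.83 263.83 10.583873 [ -7.92  54.13 126.37]
stud 277.08 277.58 8.574606 [ -1.86  69.19 126.38]
RL 301.83 109.58 12.771497 [ 19.81 -90.92 128.07]
RL 304.58 109.58 10.376504 [ 22.23 -90.96 128.08]
p2 None
207 209 210 209 208 200 139 146 158 133 122 121 137 147 154 140 120 120 116 118 126 123 150 195 213 209 212 211 185  89  89
207 209 210 209 209 200 141 131 131 127 123 127 140 131 133 127 124 123 118 116 113 116 136 175 195 208 212 211 198 116  94
207 209 211 209 208 202 146 133 132 134 133 131 136 141 141 139 134 134 123 119 120 119 136 156 166 196 208 211 208 145  87
207 210 210 210 209 202 150 152 149 163 174 182 185 187 190 189 184 180 159 126 125 126 149 158 162 164 185 211 209 153  87
206 210 210 210 210 200 151 164 170 197 194 197 197 196 196 194 190 193 192 160 123 136 158 160 162 159 173 206 209 168  98
208 210 212 211 210 200 150 161 201 211 196 191 182 178 185 180 155 166 168 166 137 131 159 161 161 159 165 203 209 163  93
208 210 211 212 209 202 148 181 214 211 1
[... 2357 characters left out ...]
2 170 169 168 165 166 166 165 164 165 163 164 162 163 164 167 168 169 167 161 165
169 168 168 168 169 168 169 171 174 174 172 170 170 169 165 164 164 164 164 165 163 164 166 166 164 163 166 171 170 162 167
168 167 168 169 169 167 167 169 171 172 171 172 172 171 169 164 162 162 161 162 161 163 167 168 167 167 171 175 173 168 171
70 265 285 [  -4.02 -132.36] 19.673002921991102
90 265 286 [  -3.52 -111.96] 20.663487858138968
120 265 286 [ -3.51 -81.77] 20.771239928008665
140 265 286 [ -3.52 -61.71] 20.90877207694561
160 266 286 [ -3.03 -41.51] 20.094799979886314
180 266 286 [ -3.04 -21.02] 20.33112441519726
200 266 286 [-3.05 -0.08] 20.62467162706133
220 266 287 [-2.54 21.5 ] 22.029645529822787
```

Emit:
{"fn": "jog_arm", "kwargs": {
  "linear": [
    [-0.0007,0.03,0],
    [0,0.03,0],
    [0,0.01,0],
    [0,0,0],
    [0,0,0]
  ],
  "roll": [0,0,0,-7,-7],
  "jaw": [100,100,100,100,100]
}}

```text
t: 13.72
tool_pos: [0.5651, 0.1819, 0.1875]
orientation: [3.067, 0.676, -0.005]
ft_force: [0.0, 1.0, -0.6]
grip_width: 0.612
```

Emit:
{"fn": "jog_arm", "kwargs": {
  "linear": [
    [0,0,0],
    [0,0,0],
    [0,0,0.02],
    [0,0,0.02],
    [0,0,0]
  ],
  "roll": [-7,-7,-2,0,0],
  "jaw": [100,100,100,100,100]
}}

```text
t: 14.13
tool_pos: [0.5624, 0.1828, 0.1445]
orientation: [-2.945, -1.092, 0.015]
ft_force: [-1.8, -0.6, -0.4]
grip_width: 0.608
```

Run:
```python
from h import *
np.set_printoptions(precision=4,suppress=True)
s=observe(); p=(s["tool_pos"],s["orientation"]); print(p,s["moment"],s["ft_force"],s["grip_width"],s["joints"])
R=Ro.from_rotvec(p[1]).as_matrix();print("toolx ang",np.degrees(np.arctan2(R[1,0],R[0,0])))
print(tomove(np.array([.5670,.1834,.0565])-p[0],p))
```

```text
(array([0.5624, 0.1828, 0.1445]), array([-2.9449, -1.0916,  0.0145])) [-0.101   0.0869  0.0334] [-1.8041 -0.552  -0.4367] 0.6082432326038073 [-0.5559  0.666   0.3122  1.7618 -0.2777  0.7667  0.6069]
toolx ang 40.678385183518586
[0.0047 0.0029 0.088 ]
```

Emit:
{"fn": "jog_arm", "kwargs": {
  "linear": [
    [0,0,0.02],
    [0,0,0.01],
    [0,0,0],
    [0,0,0],
    [0,0,0]
  ],
  "roll": [0,0,0,0,0],
  "jaw": [100,100,100,100,100]
}}

```text
t: 14.55
tool_pos: [0.5664, 0.1835, 0.1198]
orientation: [2.946, 1.092, 0.001]
ft_force: [1.0, 0.2, -0.4]
grip_width: 0.61
```

Run:
```python
from h import *
np.set_printoptions(precision=4,suppress=True)
s=observe(); p=(s["tool_pos"],s["orientation"]); print(p,s["moment"],s["ft_force"],s["grip_width"])
R=Ro.from_rotvec(p[1]).as_matrix();print("toolx ang",np.degrees(np.arctan2(R[1,0],R[0,0])))
print(tomove(np.array([.5670,.1834,.0565])-p[0],p))
```

```text
(array([0.5664, 0.1835, 0.1198]), array([2.9455, 1.0921, 0.0009])) [-0.0279  0.0559  0.0311] [ 0.9868  0.176  -0.3665] 0.60975168953408
toolx ang 40.68747833549396
[0.0004 0.0005 0.0633]
```

Emit:
{"fn": "jog_arm", "kwargs": {
  "linear": [
    [0,0,0.02],
    [0,0,0.02],
    [0,0,0.015],
    [0,0,0.006],
    [0,0,0.002]
  ],
  "roll": [0,0,0,0,0],
  "jaw": [100,100,100,100,100]
}}

```text
t: 14.97
tool_pos: [0.5658, 0.1834, 0.0559]
orientation: [-2.946, -1.092, 0.001]
ft_force: [0.4, 0.3, 0.5]
grip_width: 0.609
```

Emit:
{"fn": "jog_arm", "kwargs": {
  "linear": [
    [0,0,0],
    [0,0,0],
    [0,0,0]
  ],
  "roll": [0,0,0],
  "jaw": [100,100,100]
}}

```text
t: 15.22
tool_pos: [0.5668, 0.1836, 0.0573]
orientation: [2.946, 1.092, 0.003]
ft_force: [-0.1, -0.4, 0.6]
grip_width: 0.606
```

Emit:
{"fn": "jog_arm", "kwargs": {
  "linear": [
    [0,0,0],
    [0,0,0],
    [0,0,0],
    [0,0,0],
    [0,0,0]
  ],
  "roll": [0,0,0,0,0],
  "jaw": [255,255,255,255,255],
  "grip_force": 25
}}

```text
t: 15.63
tool_pos: [0.5675, 0.1846, 0.0566]
orientation: [-2.945, -1.093, -0.005]
ft_force: [2.9, 3.0, -0.7]
grip_width: 0.342
```

```bash
cat > st.py <<'E'
from h import *
np.set_printoptions(precision=4,suppress=True)
s=observe(); p=(s["tool_pos"],s["orientation"]); R=Ro.from_rotvec(p[1]).as_matrix()
print(s["t"],p[0],"M",s["moment"],"F",s["ft_force"],"w",s["grip_width"]*94,"q7",s["joints"][6],s["joint_torque"][6])
print("toolx ang",np.degrees(np.arctan2(R[1,0],R[0,0])))
E
python3 st.py
```

```text
15.6333 [0.5675 0.1846 0.0566] M [ 0.5759 -0.5795  0.0528] F [ 2.875   3.0137 -0.6787] w 32.186569076363426 q7 0.6518768734366127 -0.061097878497093916
toolx ang 40.731663252373075
```

Emit:
{"fn": "jog_arm", "kwargs": {
  "linear": [
    [0.0012,0,0],
    [0,0,0],
    [0,0,0],
    [0,0,0],
    [0,0,0]
  ],
  "roll": [0,0,3,4,4],
  "jaw": [255,255,255,255,255],
  "grip_force": 60
}}

```text
t: 16.05
tool_pos: [0.5676, 0.1847, 0.0566]
orientation: [-3.037, -0.8, -0.002]
ft_force: [2.4, 1.7, 1.6]
grip_width: 0.335
```

Emit:
{"fn": "jog_arm", "kwargs": {
  "linear": [
    [0,0,0],
    [0,0,0],
    [0,0,0],
    [0,0,0],
    [0,0,0]
  ],
  "roll": [4,4,3,0,0],
  "jaw": [255,255,255,255,255]
}}

```text
t: 16.47
tool_pos: [0.5675, 0.1847, 0.0565]
orientation: [-3.099, -0.512, -0.002]
ft_force: [3.0, 2.7, 2.3]
grip_width: 0.333
```

```bash
python3 st.py
```

```text
16.4667 [0.5675 0.1847 0.0565] M [ 0.4855 -0.5185 -0.0675] F [3.0122 2.6903 2.2779] w 31.27093947085409 q7 0.3828993049095274 0.015197595348581672
toolx ang 18.771107206881663
```

Emit:
{"fn": "jog_arm", "kwargs": {
  "linear": [
    [0,0,0],
    [0,0,0],
    [0,0,0],
    [0,0,0]
  ],
  "roll": [3,3,0,0],
  "jaw": [255,255,255,255]
}}

```text
t: 16.8
tool_pos: [0.5676, 0.1847, 0.0565]
orientation: [-3.121, -0.35, -0.002]
ft_force: [3.4, 2.7, 3.4]
grip_width: 0.33
```

```bash
python3 st.py
```

```text
16.8 [0.5676 0.1847 0.0565] M [ 0.598  -0.5937 -0.0426] F [3.406  2.6631 3.3791] w 31.050381559745226 q7 0.30910564703046317 0.024181378539651632
toolx ang 12.809355441849096
```

Emit:
{"fn": "jog_arm", "kwargs": {
  "linear": [
    [0,0,0],
    [0,0,0],
    [0,0,0],
    [0,0,0]
  ],
  "roll": [3,3,0,0],
  "jaw": [255,255,255,255]
}}

```text
t: 17.13
tool_pos: [0.5676, 0.1847, 0.0565]
orientation: [-3.135, -0.188, -0.002]
ft_force: [3.8, 3.4, 3.9]
grip_width: 0.331
```

```bash
python3 st.py
```

```text
17.1333 [0.5676 0.1847 0.0565] M [ 0.705  -0.6773  0.1185] F [3.8361 3.3886 3.8694] w 31.138729836363396 q7 0.23472118667265734 -0.12557627633213997
toolx ang 6.855768789874772
```

Emit:
{"fn": "jog_arm", "kwargs": {
  "linear": [
    [0,0,0],
    [0,0,0],
    [0,0,0],
    [0,0,0]
  ],
  "roll": [2,2,0,0],
  "jaw": [255,255,255,255]
}}

```text
t: 17.47
tool_pos: [0.5676, 0.1847, 0.0565]
orientation: [-3.14, -0.078, -0.002]
ft_force: [4.6, 4.5, 4.6]
grip_width: 0.335
```

```bash
python3 st.py
```

```text
17.4667 [0.5676 0.1847 0.0565] M [ 0.8204 -0.8155  0.1478] F [4.6382 4.4692 4.6466] w 31.451039992225684 q7 0.1842530333170086 -0.14626263175159693
toolx ang 2.835772622940615
```

Emit:
{"fn": "jog_arm", "kwargs": {
  "linear": [
    [0.0012,-0.0012,-0.0008],
    [0,0,0],
    [0,0,0],
    [0,0,0]
  ],
  "roll": [2,2,0,0],
  "jaw": [255,255,255,255]
}}

```text
t: 17.8
tool_pos: [0.5677, 0.1848, 0.0566]
orientation: [3.14, -0.032, -0.001]
ft_force: [3.3, 1.0, 0.0]
grip_width: 0.329
```

```bash
python3 st.py
```

```text
17.8 [0.5677 0.1848 0.0566] M [ 0.2081 -0.6064  0.319 ] F [3.2633 0.9744 0.0408] w 30.938397992496046 q7 0.1307299932103184 -0.3364329971373081
toolx ang -1.1812343483474554
```

Emit:
{"fn": "jog_arm", "kwargs": {
  "linear": [
    [0,0,0],
    [0,0,0],
    [0,0,0],
    [0,0,0]
  ],
  "roll": [2,2,0,0],
  "jaw": [255,255,255,255]
}}

```text
t: 18.13
tool_pos: [0.5677, 0.1848, 0.0566]
orientation: [3.137, -0.141, -0.001]
ft_force: [2.9, 0.1, -1.8]
grip_width: 0.333
```

```bash
python3 st.py
```

```text
18.1333 [0.5677 0.1848 0.0566] M [ 0.0337 -0.6475  0.5987] F [ 2.9239  0.1143 -1.775 ] w 31.257640282055384 q7 0.07991851288676934 -0.624539740383625
toolx ang -5.164408337571308
```

Emit:
{"fn": "jog_arm", "kwargs": {
  "linear": [
    [0,0,0],
    [0,0,0],
    [0,0,0]
  ],
  "roll": [2,0,0],
  "jaw": [255,255,255]
}}

```text
t: 18.38
tool_pos: [0.5677, 0.1848, 0.0566]
orientation: [3.134, -0.197, -0.001]
ft_force: [3.6, -0.9, -2.2]
grip_width: 0.332
```

```bash
python3 st.py
```

```text
18.3833 [0.5677 0.1848 0.0566] M [-0.1599 -0.6517  0.8362] F [ 3.5966 -0.861  -2.184 ] w 31.22481853121117 q7 0.05422302086360884 -0.8430095203220844
toolx ang -7.176628157458958
```

Emit:
{"fn": "jog_arm", "kwargs": {
  "linear": [
    [0,0,0],
    [0,0,0],
    [0,0,0]
  ],
  "roll": [1.2,0,0],
  "jaw": [255,255,255]
}}

```text
t: 18.63
tool_pos: [0.5677, 0.1849, 0.0566]
orientation: [3.132, -0.232, -0.001]
ft_force: [2.9, -1.2, -4.1]
grip_width: 0.336
```

```bash
python3 st.py
```

```text
18.6333 [0.5677 0.1849 0.0566] M [-0.4513 -0.661   0.9104] F [ 2.8587 -1.1869 -4.1174] w 31.549901865737475 q7 0.03755350271583603 -0.9336954541504383
toolx ang -8.47887267366114
```

Emit:
{"fn": "jog_arm", "kwargs": {
  "linear": [
    [0,0,0],
    [0,0,0],
    [0,0,0]
  ],
  "roll": [1,0,0],
  "jaw": [255,255,255]
}}

```text
t: 18.88
tool_pos: [0.5677, 0.1849, 0.0566]
orientation: [3.13, -0.26, -0.001]
ft_force: [2.7, -2.1, -4.9]
grip_width: 0.333
```

```bash
python3 st.py
```

```text
18.8833 [0.5677 0.1849 0.0566] M [-0.6692 -0.5972  1.1286] F [ 2.6916 -2.0881 -4.927 ] w 31.330740426913398 q7 0.02456577142152302 -1.1343719065189362
toolx ang -9.487730565783465
```

Emit:
{"fn": "jog_arm", "kwargs": {
  "linear": [
    [0,0,0],
    [0,0,0],
    [0,0,0],
    [0,0,0],
    [0,0,-0.02]
  ],
  "roll": [0,0,0,0,0],
  "jaw": [100,100,100,100,100]
}}

```text
t: 19.3
tool_pos: [0.5652, 0.1853, 0.0744]
orientation: [3.129, -0.262, -0.01]
ft_force: [-0.2, -0.2, -0.4]
grip_width: 0.602
```

Emit:
{"fn": "jog_arm", "kwargs": {
  "linear": [
    [0,0,-0.035],
    [0,0,-0.035],
    [0,0,-0.035],
    [0,0,-0.02],
    [0,0,0]
  ],
  "roll": [0,0,0,0,0],
  "jaw": [100,100,100,100,100]
}}

```text
t: 19.72
tool_pos: [0.5707, 0.1858, 0.2069]
orientation: [-3.127, 0.262, -0.011]
ft_force: [0.5, -0.2, -0.4]
grip_width: 0.605
```

Emit:
{"fn": "jog_arm", "kwargs": {
  "linear": [
    [0,-0.035,0],
    [0,-0.035,0],
    [0,0,0],
    [0,0,0],
    [0,0,0]
  ],
  "roll": [0,0,0,0,0],
  "jaw": [0,0,0,0,0]
}}

```text
t: 20.13
tool_pos: [0.5788, 0.2539, 0.201]
orientation: [3.129, -0.261, -0.003]
ft_force: [-1.4, -0.5, 0.2]
grip_width: 0.928
```

```bash
python3 st.py
python3 - <<'E'
from sp import *
np.set_printoptions(precision=2,suppress=True)
c,p,s=wrist("w10"); g=cv2.cvtColor(c["pixels"],cv2.COLOR_BGR2GRAY)
q=[.5233,.2529,.1855]; Rj=Ro.from_euler('z',q[2]).as_matrix()
for j in [(30,-75,48.5),(54,85,47),(75,115,0)]:
    X=Rj@(np.array(j)/1000)+[q[0],q[1],.016]; print(j,"px",proj(c,X,p),tomove(X-p[0],p)*1000)
# handle centre line expected near: 
X0=np.array([.5675,.1847,.026])
for s_ in (60,80,100,120,140,180,205):
    for a in (10.6,6.):
        X=X0+s_/1000*np.array([-np.sin(np.radians(a)),np.cos(np.radians(a)),0]); print(s_,a,proj(c,X,p),end=' ')
    print()
E
```

```text
20.1333 [0.5788 0.2539 0.201 ] M [-0.1194  0.0864 -0.0052] F [-1.3624 -0.5135  0.1655] w 87.24123851295444 q7 -0.20129197805996485 -0.004996579518774524
toolx ang -9.52548945843169
(30, -75, 48.5) px [278.48 273.27] [ -0.34  70.   136.58]
(54, 85, 47) px [242.78 112.29] [-32.94 -88.47 137.89]
(75, 115, 0) px [256.42  80.38] [ -23.48 -123.95  184.82]
60 10.6 [260.11 209.61] 60 6.0 [264.36 208.29] 
80 10.6 [253.39 192.51] 80 6.0 [259.12 190.69] 
100 10.6 [246.57 175.05] 100 6.0 [253.8 172.7] 
120 10.6 [239.68 157.34] 120 6.0 [248.41 154.43] 
140 10.6 [232.78 139.48] 140 6.0 [243.01 135.99] 
180 10.6 [219.12 103.84] 180 6.0 [232.3   99.15] 
205 10.6 [210.82  81.97] 205 6.0 [225.78  76.5 ]
```

```bash
cat > ha.py <<'E'
from sp import *
import sys
np.set_printoptions(precision=2,suppress=True)
def handle(name,c1,c2,z=.026,bias=1.1,half=14,rng=range(95,215,5)):
    # c1,c2: rough centre-line pixels; returns world line of the handle
    c,p=load(name); g=cv2.GaussianBlur(cv2.cvtColor(c["pixels"],cv2.COLOR_BGR2GRAY),(3,3),0).astype(float)
    M=[]
    for v in rng:
        u=c1[0]+(c2[0]-c1[0])*(v-c1[1])/(c2[1]-c1[1]); d=np.gradient(g[v])
        best=None
        for l in range(int(u-half),int(u)-4):
            for r in range(l+18,l+24):
                sc=d[l]-d[r]
                if best is None or sc>best[0]: best=(sc,l,r)
        if best[0]<25: continue
        L,Rr=hit(c,(best[1],v),z,p),hit(c,(best[2],v),z,p); M.append((L+Rr)/2)
    R=Ro.from_rotvec(p[1]).as_matrix(); M=np.array(M)+R[:,0]*bias/1000
    vx,vy,x0,y0=cv2.fitLine((M[:,:2]*1000).astype(np.float32),cv2.DIST_HUBER,0,.01,.01).ravel()
    if vy<0: vx,vy=-vx,-vy
    res=(M[:,:2]*1000-[x0,y0])@[-vy,vx]
    return np.array([x0,y0]),np.array([vx,vy]),res
if __name__=="__main__":
    o,d,r=handle("w10",(253.4-0,191),(232,102)); print(o,d,"handle ang",np.degrees(np.arctan2(d[1],d[0])),r)
    o9,d9,r9=handle("w9",(276,200),(275,90)); print(o9,d9,"before",np.degrees(np.arctan2(d9[1],d9[0])),r9)
    S=np.array([567.5,184.7]); n=np.array([-d[1],d[0]]); print("stud off axis",(S-o)@n,"before",(S-o9)@np.array([-d9[1],d9[0]]))
    s0=o+d*((S-o)@d); print("grip70",s0+70*d)
E
python3 ha.py
```

```text
[549.89 296.14] [-0.15  0.99] handle ang 98.53949 [-0.28 -0.07 -0.35 -0.13  0.59  0.32  0.55  0.28  0.51  0.25 -0.01  0.24
 -0.02  0.23 -0.02 -0.27 -0.52]
[545.56 291.5 ] [-0.19  0.98] before 100.97785 [-0.03  0.    0.52  0.05 -0.41  0.11  0.14  0.16  0.19 -0.28 -0.25 -0.22
 -0.19 -0.16 -0.13 -0.1  -0.07 -0.04 -0.01  0.02  0.05  0.09  0.12  0.15]
stud off axis -0.8701402031721938 before -1.2002775510243715
grip70 [556.25 253.79]
```

Emit:
{"fn": "jog_arm", "kwargs": {
  "linear": [
    [0,0,0],
    [0,0,0],
    [0,0,0.02],
    [0,0,0.01],
    [0,0,0]
  ],
  "roll": [-7,-7,-4.1,0,0],
  "jaw": [110,110,110,110,110]
}}

```text
t: 20.6
tool_pos: [0.5778, 0.2527, 0.1696]
orientation: [3.132, 0.228, -0.008]
ft_force: [-0.1, 0.0, -0.5]
grip_width: 0.687
```

Emit:
{"fn": "jog_arm", "kwargs": {
  "linear": [
    [0,0,0],
    [0,0,0]
  ],
  "roll": [0,0],
  "jaw": [110,110]
}}

```text
t: 20.77
tool_pos: [0.58, 0.2539, 0.1723]
orientation: [3.133, 0.232, 0.001]
ft_force: [-0.1, 0.1, -0.0]
grip_width: 0.575
```

```bash
python3 st.py
python3 - <<'E'
from h import *
s=observe(); p=(s["tool_pos"],s["orientation"]); print(tomove(np.array([.5563,.2538,.0387])-p[0],p))
wrist("w11"); c,p=load("w11")
for s_ in (90,180):
    X=np.array([.5563,.2538,.026])+(s_-70)/1000*np.array([-.1485,.989,0]); print(proj(c,X,p))
E
```

```text
20.7667 [0.58   0.2539 0.1723] M [-0.0747  0.0527 -0.0091] F [-0.0655  0.0587 -0.0026] w 54.056425768991815 q7 0.07260798240690979 -0.010331300727557391
toolx ang 8.464314205260603
[-0.02347484 -0.00339177  0.13359332]
[254.57652597 180.96569487]
[253.70568771  86.62906742]
```

Run:
```python
from ha import *
o,d,r=handle("w11",(254.6,181),(253.7,86.6),half=16,rng=range(85,215,6)); print(o,d,np.degrees(np.arctan2(d[1],d[0])),r)
S=np.array([567.5,184.7]); s0=o+d*((S-o)@d); G=(s0+70*d)/1000; print(G)
c,p=load("w11"); print(tomove(np.r_[G,.0387]-p[0],p))
```

```text
[548.61 301.61] [-0.16  0.99] 99.03363 [-0.07 -0.01  0.06  0.68 -0.17 -0.07  0.02 -0.35 -0.24 -0.13 -0.01  0.11
  0.24  0.38 -0.44 -0.3  -0.15  0.01  0.17  0.34 -0.47]
[0.56 0.25]
[-0.02 -0.    0.13]
```

Emit:
{"fn": "jog_arm", "kwargs": {
  "linear": [
    [-0.0118,-0.0034,0.01],
    [-0.0118,0,0.02],
    [0,0,0.03],
    [0,0,0.03],
    [0,0,0.02]
  ],
  "roll": [-0.5,0,0,0,0],
  "jaw": [110,110,110,110,110]
}}

```text
t: 21.23
tool_pos: [0.555, 0.2544, 0.0605]
orientation: [3.131, 0.249, -0.001]
ft_force: [0.5, 0.3, 0.3]
grip_width: 0.567
```

Emit:
{"fn": "jog_arm", "kwargs": {
  "linear": [
    [0,0,0.013],
    [0,0,0.009],
    [0,0,0],
    [0,0,0],
    [0,0,0]
  ],
  "roll": [0,0,0,0,0],
  "jaw": [110,110,110,110,110]
}}

```text
t: 21.65
tool_pos: [0.5569, 0.2545, 0.0413]
orientation: [-3.131, -0.249, -0.004]
ft_force: [-0.3, 0.5, 0.2]
grip_width: 0.57
```

Emit:
{"fn": "jog_arm", "kwargs": {
  "linear": [
    [0,0,0],
    [0,0,0],
    [0,0,0],
    [0,0,0],
    [0,0,0]
  ],
  "roll": [0,0,0,0,0],
  "jaw": [255,255,255,255,255],
  "grip_force": 30
}}

```text
t: 22.07
tool_pos: [0.5559, 0.2544, 0.0402]
orientation: [-3.131, -0.249, -0.001]
ft_force: [-0.8, -0.2, 0.4]
grip_width: 0.247
```

```bash
python3 st.py
```

```text
22.0667 [0.5559 0.2544 0.0402] M [-0.0794 -0.0017  0.0071] F [-0.7624 -0.2115  0.3614] w 23.175119576799037 q7 0.1679344103081941 -0.0006100618156779092
toolx ang 9.094402977591837
```

Emit:
{"fn": "jog_arm", "kwargs": {
  "linear": [
    [0,0,0.0018],
    [0,0,0],
    [0,0,0],
    [0,0,0]
  ],
  "roll": [0,0,0,0],
  "jaw": [235,235,255,255]
}}

```text
t: 22.4
tool_pos: [0.5566, 0.2544, 0.0396]
orientation: [-3.131, -0.249, -0.003]
ft_force: [-2.0, -0.4, 9.9]
grip_width: 0.207
```

Emit:
{"fn": "jog_arm", "kwargs": {
  "linear": [
    [0,0,0],
    [0,0,0]
  ],
  "roll": [0,0],
  "jaw": [255,255]
}}

```text
t: 22.57
tool_pos: [0.5566, 0.2545, 0.0396]
orientation: [-3.131, -0.249, -0.003]
ft_force: [-1.1, -0.5, 9.2]
grip_width: 0.205
```

```bash
python3 st.py
```

```text
22.5667 [0.5566 0.2545 0.0396] M [-0.1006  0.43    0.0175] F [-1.1314 -0.5077  9.1689] w 19.27909242650205 q7 0.1692158453327108 0.0017096588635467924
toolx ang 9.084091729582415
```

Emit:
{"fn": "jog_arm", "kwargs": {
  "linear": [
    [0,0,-0.0025],
    [-0.0012,0,0],
    [-0.0012,0,0],
    [0,0,0],
    [0,0,0]
  ],
  "roll": [0,-1,-1,0,0],
  "jaw": [255,255,255,255,255]
}}

```text
t: 22.98
tool_pos: [0.5539, 0.254, 0.0404]
orientation: [-3.127, -0.304, -0.001]
ft_force: [4.2, 2.5, -6.8]
grip_width: 0.207
```

```bash
python3 st.py
```

```text
22.9833 [0.5539 0.254  0.0404] M [ 0.2866 -0.9943  0.049 ] F [ 4.2365  2.511  -6.7651] w 19.4203556271767 q7 0.1938633859578739 -0.0174150854581967
toolx ang 11.11557885225254
```

Emit:
{"fn": "jog_arm", "kwargs": {
  "linear": [
    [0,-0.002,0],
    [0,-0.003,0],
    [0,-0.003,0],
    [0,0,0]
  ],
  "roll": [0,0,0,0],
  "jaw": [255,255,255,255]
}}

```text
t: 23.32
tool_pos: [0.5539, 0.2545, 0.0403]
orientation: [3.118, 0.298, 0.003]
ft_force: [5.9, -10.2, -7.0]
grip_width: 0.205
```

```bash
python3 st.py
```

```text
23.3167 [0.5539 0.2545 0.0403] M [-2.5005 -1.5507  0.0399] F [  5.8586 -10.2357  -7.0356] w 19.30100411449984 q7 0.18086235402216602 -0.12647114228457212
toolx ang 10.913416309908513
```

Emit:
{"fn": "jog_arm", "kwargs": {
  "linear": [
    [0,0.005,0.001],
    [0.0012,0.002,0],
    [0.0012,0,0],
    [0,0,0],
    [0,0,0]
  ],
  "roll": [0,1,1,0,0],
  "jaw": [255,255,255,255,255]
}}

```text
t: 23.73
tool_pos: [0.5548, 0.2543, 0.0396]
orientation: [3.13, 0.25, -0.003]
ft_force: [0.0, -4.0, -0.9]
grip_width: 0.205
```

```bash
python3 st.py
```

```text
23.7333 [0.5548 0.2543 0.0396] M [-0.9999 -0.1117  0.3982] F [ 0.0461 -3.9836 -0.8555] w 19.231787890955427 q7 0.16671422757603532 -0.40935806930065155
toolx ang 9.12662467449915
```

Emit:
{"fn": "jog_arm", "kwargs": {
  "linear": [
    [0.001,-0.003,0],
    [0.001,-0.003,0],
    [0,-0.003,0],
    [0,-0.003,0],
    [0,0,0]
  ],
  "roll": [0,0,0,0,0],
  "jaw": [255,255,255,255,255],
  "grip_force": 60
}}

```text
t: 24.15
tool_pos: [0.5564, 0.2564, 0.0396]
orientation: [3.119, 0.239, -0.002]
ft_force: [0.5, -20.0, 3.3]
grip_width: 0.202
```

```bash
python3 st.py
```

```text
24.15 [0.5564 0.2564 0.0396] M [-4.9586 -0.2255  0.0494] F [  0.4807 -19.9911   3.3472] w 18.941139936560063 q7 0.14598484418176672 -0.11856534518301487
toolx ang 8.772011441795138
```

Emit:
{"fn": "jog_arm", "kwargs": {
  "linear": [
    [0,-0.003,0],
    [0,-0.003,0],
    [0,-0.003,0],
    [0,0,0],
    [0,0,0]
  ],
  "roll": [0,0,0,0,0],
  "jaw": [255,255,255,255,255]
}}

```text
t: 24.57
tool_pos: [0.5555, 0.262, 0.0396]
orientation: [3.116, 0.236, -0.002]
ft_force: [1.4, -24.0, 3.2]
grip_width: 0.2
```

```bash
python3 st.py
```

```text
24.5667 [0.5555 0.262  0.0396] M [-6.0824 -0.3274  0.1218] F [  1.3839 -24.0389   3.205 ] w 18.79203518665435 q7 0.13185034484129032 -0.10845702840015292
toolx ang 8.652624553738336
```

```bash
cat > he.py <<'E'
from sp import *
import sys
np.set_printoptions(precision=2,suppress=True)
c,p,s=wrist(sys.argv[1]); off=float(sys.argv[2]) if len(sys.argv)>2 else .0236
z=p[0][2]-off+.01; R=Ro.from_rotvec(p[1]).as_matrix(); hsv=cv2.cvtColor(c["pixels"],cv2.COLOR_BGR2HSV)
for x in (-.001,.005,-.007):
    prof=[]
    for y in np.arange(-.165,-.08,.001):
        u=proj(c,p[0]+R@np.array([x,y,0])+np.array([0,0,z-p[0][2]]),p); iu=np.round(u).astype(int)
        prof.append(int(hsv[iu[1],iu[0],1]) if 0<=iu[1]<420 else -1)
    prof=np.array(prof); k=np.nonzero((prof>=0)&(prof<60))[0]; print(x,"handle end tool y mm",-165+k[0] if len(k) else None,prof[:40:3])
E
python3 he.py w12
python3 - <<'E'
from h import *
import sys; sys.argv=["x"]
c,p=load("w8"); hsv=cv2.cvtColor(c["pixels"],cv2.COLOR_BGR2HSV); R=Ro.from_rotvec(p[1]).as_matrix()
print([ (y,int(hsv[tuple(np.round(proj(c,p[0]+R@np.array([-.001,y/1000,0])+[0,0,-.0126],p)).astype(int)[::-1])][1])) for y in range(-155,-125,2)])
E
```

```text
-0.001 handle end tool y mm -143 [-1 -1 -1 -1 -1 -1 94 92  8  8 16 97 59  6]
0.005 handle end tool y mm -139 [-1 -1 -1 -1 -1 -1 88 95 91  7  7  7  6  8]
-0.007 handle end tool y mm -142 [-1 -1 -1 -1 -1 -1 97 99  7  7  7  8  8  7]
[(-155, 6), (-153, 19), (-151, 13), (-149, 13), (-147, 99), (-145, 35), (-143, 7), (-141, 7), (-139, 9), (-137, 11), (-135, 86), (-133, 97), (-131, 70), (-129, 8), (-127, 7)]
```

Emit:
{"fn": "jog_arm", "kwargs": {
  "linear": [
    [0,-0.003,0],
    [0,-0.003,0],
    [0,-0.003,0],
    [0,-0.003,0],
    [0,0,0]
  ],
  "roll": [0,0,0,0,0],
  "jaw": [255,255,255,255,255]
}}

```text
t: 25.03
tool_pos: [0.5513, 0.2891, 0.0396]
orientation: [-3.131, -0.251, 0.002]
ft_force: [-1.7, -3.2, 1.6]
grip_width: 0.202
```

```bash
python3 st.py
```

```text
25.0333 [0.5513 0.2891 0.0396] M [-0.8471  0.3334  0.0315] F [-1.7347 -3.1831  1.5687] w 18.962215711370412 q7 0.11281219598715927 -0.06785964360460639
toolx ang 9.155766753141496
```

Emit:
{"fn": "jog_arm", "kwargs": {
  "linear": [
    [0,-0.004,0],
    [0,-0.004,0],
    [0,-0.004,0],
    [0,-0.004,0],
    [0,0,0]
  ],
  "roll": [0,0,0,0,0],
  "jaw": [255,255,255,255,255]
}}

```text
t: 25.45
tool_pos: [0.5489, 0.3045, 0.0396]
orientation: [3.131, 0.251, -0.002]
ft_force: [-1.3, -4.1, 1.5]
grip_width: 0.199
```

```bash
python3 st.py; python3 he.py w13
```

```text
25.45 [0.5489 0.3045 0.0396] M [-1.0041  0.3845  0.0552] F [-1.2875 -4.1223  1.5214] w 18.752866457846228 q7 0.0872548371401513 -0.0802522525191307
toolx ang 9.15554115649888
-0.001 handle end tool y mm -143 [ -1  -1  -1  -1  -1  -1  91  99   7   7  12 103 100   7]
0.005 handle end tool y mm -140 [-1 -1 -1 -1 -1 -1 99 95 94  9  7  7  7  7]
-0.007 handle end tool y mm -141 [-1 -1 -1 -1 -1 -1 90 97 28  7  7  8  7  7]
```

Emit:
{"fn": "jog_arm", "kwargs": {
  "linear": [
    [0,0,-0.02],
    [0,0,-0.03],
    [0,0,-0.03],
    [0,0,-0.02],
    [0,0,0]
  ],
  "roll": [0,0,0,0,0],
  "jaw": [255,255,255,255,255]
}}

```text
t: 25.92
tool_pos: [0.5522, 0.3073, 0.1438]
orientation: [-3.126, -0.251, -0.012]
ft_force: [0.9, -0.1, -3.1]
grip_width: 0.198
```

Emit:
{"fn": "jog_arm", "kwargs": {
  "linear": [
    [-0.0134,0.0348,0],
    [-0.0134,0.0348,0],
    [-0.0134,0.0348,0],
    [-0.0134,0.0348,0],
    [-0.0134,0.0348,0]
  ],
  "roll": [0,0,0,0,0],
  "jaw": [255,255,255,255,255]
}}

```text
t: 26.33
tool_pos: [0.5098, 0.1216, 0.1382]
orientation: [-3.131, -0.252, 0.002]
ft_force: [1.2, -0.5, -5.0]
grip_width: 0.199
```

Emit:
{"fn": "jog_arm", "kwargs": {
  "linear": [
    [-0.0134,0.0348,0],
    [-0.0134,0.0348,0],
    [-0.0134,0.0348,0],
    [-0.0134,0.0348,0],
    [-0.0134,0.0348,0]
  ],
  "roll": [0,0,0,0,0],
  "jaw": [255,255,255,255,255]
}}

```text
t: 26.75
tool_pos: [0.4718, -0.061, 0.1384]
orientation: [-3.13, -0.251, 0.001]
ft_force: [1.1, -0.6, -4.0]
grip_width: 0.202
```

Emit:
{"fn": "jog_arm", "kwargs": {
  "linear": [
    [-0.0134,0.0348,0],
    [-0.0134,0.0348,0],
    [-0.0134,0.0348,0],
    [-0.0134,0.0348,0],
    [-0.0134,0.0348,0]
  ],
  "roll": [0,0,0,0,0],
  "jaw": [255,255,255,255,255]
}}

```text
t: 27.17
tool_pos: [0.4337, -0.2435, 0.1384]
orientation: [-3.13, -0.251, 0.0]
ft_force: [0.2, 0.7, -2.6]
grip_width: 0.201
```

Emit:
{"fn": "jog_arm", "kwargs": {
  "linear": [
    [0,0,0],
    [0,0,0],
    [0,0,0],
    [0,0,0],
    [0,0,0]
  ],
  "roll": [-7,-7,-6,0,0],
  "jaw": [255,255,255,255,255]
}}

```text
t: 27.58
tool_pos: [0.434, -0.2423, 0.1387]
orientation: [-3.04, -0.785, -0.0]
ft_force: [0.0, 0.1, -3.9]
grip_width: 0.204
```

```bash
python3 st.py; python3 he.py w14
```

```text
27.5833 [ 0.434  -0.2423  0.1387] M [-0.0781 -0.0485  0.0102] F [ 0.0194  0.0733 -3.9274] w 19.17226494651447 q7 1.260122006650747 0.14892092440277338
toolx ang 28.955309871578073
-0.001 handle end tool y mm -143 [ -1  -1  -1  -1  -1  -1 106  93   8   9  39 111  65   8]
0.005 handle end tool y mm -141 [ -1  -1  -1  -1  -1  -1 105 114  26   8   8   8   8   8]
-0.007 handle end tool y mm -141 [ -1  -1  -1  -1  -1  -1 106 111  12   8   8   8   8   8]
```

Emit:
{"fn": "jog_arm", "kwargs": {
  "linear": [
    [0,0,0.03],
    [0,0,0.03],
    [0,0,0.025],
    [0,0,0.018],
    [0,0,0.007]
  ],
  "roll": [0,0,0,0,0],
  "jaw": [255,255,255,255,255]
}}

```text
t: 28.05
tool_pos: [0.4328, -0.242, 0.027]
orientation: [-3.039, -0.786, 0.005]
ft_force: [-0.2, -0.0, -3.8]
grip_width: 0.204
```

Emit:
{"fn": "jog_arm", "kwargs": {
  "linear": [
    [0,0,0.002],
    [0,0,0.002],
    [0,0,0],
    [0,0,0]
  ],
  "roll": [0,0,0,0],
  "jaw": [255,255,255,255]
}}

```text
t: 28.38
tool_pos: [0.4346, -0.2436, 0.0266]
orientation: [3.04, 0.788, 0.002]
ft_force: [0.5, -0.5, -3.7]
grip_width: 0.203
```

```bash
python3 st.py
```

```text
28.3833 [ 0.4346 -0.2436  0.0266] M [-0.0968  0.0413  0.0221] F [ 0.4723 -0.5235 -3.7105] w 19.082388523882514 q7 1.343727869539795 -0.002221732138423249
toolx ang 29.08016750432221
```

Emit:
{"fn": "jog_arm", "kwargs": {
  "linear": [
    [0,0,0.0015],
    [0,0,0.0013],
    [0,0,0],
    [0,0,0]
  ],
  "roll": [0,0,0,0],
  "jaw": [255,255,255,255]
}}

```text
t: 28.72
tool_pos: [0.4345, -0.2435, 0.0236]
orientation: [3.04, 0.789, 0.002]
ft_force: [0.2, -0.2, 4.6]
grip_width: 0.2
```

```bash
python3 st.py
```

```text
28.7167 [ 0.4345 -0.2435  0.0236] M [ 0.078  -0.0139 -0.0357] F [ 0.2187 -0.1506  4.5616] w 18.846979807006658 q7 1.345952720786682 0.0028353625384625047
toolx ang 29.08813947794233
```

Resting on the top (support +4.6 N). Release and retreat.

Emit:
{"fn": "jog_arm", "kwargs": {
  "linear": [
    [0,0,0],
    [0,0,0],
    [0,0,0],
    [0,0,0],
    [0,0,-0.01]
  ],
  "roll": [0,0,0,0,0],
  "jaw": [130,130,130,130,130]
}}

```text
t: 29.13
tool_pos: [0.4328, -0.2427, 0.0319]
orientation: [-3.039, -0.788, 0.003]
ft_force: [-1.1, -0.7, 0.2]
grip_width: 0.482
```

Emit:
{"fn": "jog_arm", "kwargs": {
  "linear": [
    [0,0,-0.03],
    [0,0,-0.04],
    [0,0,-0.04],
    [0,0,-0.04],
    [0,0,-0.03]
  ],
  "roll": [0,0,0,0,0],
  "jaw": [130,130,130,130,130]
}}

```text
t: 29.55
tool_pos: [0.434, -0.2437, 0.2166]
orientation: [3.039, 0.788, 0.003]
ft_force: [0.4, -0.8, 0.6]
grip_width: 0.492
```

Emit:
{"fn": "jog_arm", "kwargs": {
  "linear": [
    [0,-0.03,0],
    [0,-0.03,0],
    [0,0,0],
    [0,0,0],
    [0,0,0]
  ],
  "roll": [0,0,0,0,0],
  "jaw": [0,0,0,0,0]
}}

```text
t: 29.97
tool_pos: [0.4051, -0.1912, 0.2134]
orientation: [3.04, 0.789, 0.002]
ft_force: [0.5, -1.0, 0.3]
grip_width: 0.811
```

```bash
python3 st.py
python3 - <<'E'
from sp import *
np.set_printoptions(precision=1,suppress=True)
c,p,s=wrist("w15")
P=np.array([hit(c,(a,b),.01,p)[:2] for a,b in [(0,0)]])
# expected pixels of the laid spanner
o=np.array([.4345,-.2435])-.072*np.array([-.486,.874]); d=np.array([-.486,.874])
e=[proj(c,np.r_[o+d*k,.01],p) for k in (-.018,.0,.215)]; print(e)
us=[q[0] for q in e]; vs=[q[1] for q in e]
Q=spanner(c,p,(int(min(us))-28,int(max(us))+28,max(0,int(min(vs))-5),int(max(vs))+3))
o2,d2,L,W=pose_of(Q,d); print(o2,d2,L,W)
# nuts from top camera: compare image before / after around the stud
t=capture("top")["pixels"]; a=np.load("pics/t6.npy",allow_pickle=True).item()["c"]["pixels"]
cv2.imwrite("pics/tend.png",t)
# bystanders: orange, black tape compared with first picture
b=cv2.imread("pics/top0.png")
for n,(x0,x1,y0,y1) in dict(driver=(262,285,212,278),tape=(348,382,150,184),tweezers=(365,422,260,275),stud=(205,245,160,195)).items():
    print(n,cv2.absdiff(t[y0:y1,x0:x1],b[y0:y1,x0:x1]).mean(),(cv2.absdiff(t[y0:y1,x0:x1],b[y0:y1,x0:x1]).max(2)>40).sum())
E
```

```text
29.9667 [ 0.4051 -0.1912  0.2134] M [-0.0249  0.0026 -0.0107] F [ 0.4755 -0.97    0.304 ] w 76.25208383287008 q7 1.1315612288836583 -0.00568772287806496
toolx ang 29.107233092432743
[array([278.6, 305.2]), array([278.6, 293.4]), array([279. , 119.3])]
[ 467.  -307.3] [-0.5  0.9] 236.98675222941552 72.19202194683797
driver 39.868028107158544 1414
tape 13.681949250288351 268
tweezers 26.976608187134502 272
stud 9.62404761904762 43
```

Emit:
{"fn": "jog_arm", "kwargs": {
  "linear": [
    [0.0246,-0.0202,0],
    [0.0246,-0.0202,0],
    [0.0246,-0.0202,0],
    [0.0246,-0.0202,0],
    [0.0246,-0.0202,0]
  ],
  "roll": [0,0,0,0,0],
  "jaw": [0,0,0,0,0]
}}

```text
t: 30.48
tool_pos: [0.464, -0.0422, 0.2127]
orientation: [3.041, 0.786, -0.0]
ft_force: [1.0, -0.8, -0.3]
grip_width: 0.998
```

Emit:
{"fn": "jog_arm", "kwargs": {
  "linear": [
    [0.0246,-0.0202,0],
    [0.0246,-0.0202,0],
    [0.0246,-0.0202,0],
    [0.0246,-0.0202,0],
    [0.0246,-0.0202,0]
  ],
  "roll": [0,0,0,0,0],
  "jaw": [0,0,0,0,0]
}}

```text
t: 30.9
tool_pos: [0.5225, 0.1061, 0.2125]
orientation: [3.041, 0.787, -0.0]
ft_force: [0.2, -0.2, -0.4]
grip_width: 1.002
```

Emit:
{"fn": "jog_arm", "kwargs": {
  "linear": [
    [0.0246,-0.0202,0],
    [0.0246,-0.0202,0],
    [0.0246,-0.0202,0],
    [0.0246,-0.0202,0],
    [0.0246,-0.0202,0]
  ],
  "roll": [0,0,0,0,0],
  "jaw": [0,0,0,0,0]
}}

```text
t: 31.32
tool_pos: [0.5809, 0.2542, 0.2123]
orientation: [3.041, 0.787, -0.001]
ft_force: [1.0, 0.7, 0.3]
grip_width: 1.005
```

Emit:
{"fn": "jog_arm", "kwargs": {
  "linear": [
    [0,0,0.0],
    [0,0,0.006],
    [0,0,0.006],
    [0,0,0],
    [0,0,0]
  ],
  "roll": [7,7,7,7,7],
  "jaw": [0,0,0,0,0]
}}

```text
t: 31.73
tool_pos: [0.5803, 0.2526, 0.1998]
orientation: [3.135, -0.173, -0.001]
ft_force: [-0.1, -0.7, -0.7]
grip_width: 0.998
```

Emit:
{"fn": "jog_arm", "kwargs": {
  "linear": [
    [0,0,0],
    [0,0,0],
    [0,0,0],
    [0,0,0]
  ],
  "roll": [3.6,0,0,0],
  "jaw": [0,0,0,0]
}}

```text
t: 32.07
tool_pos: [0.5801, 0.253, 0.2005]
orientation: [3.131, -0.258, -0.0]
ft_force: [-0.2, -0.1, -0.7]
grip_width: 1.004
```

```bash
python3 st.py
python3 - <<'E'
from sp import *
np.set_printoptions(precision=1,suppress=True)
wrist("w16")
for n in ("w10","w16"):
    c,p=load(n); g=cv2.cvtColor(c["pixels"],cv2.COLOR_BGR2GRAY)
    R=Ro.from_rotvec(p[1]).as_matrix(); C=np.array([.5675,.1847,.0454])-R[:,0]*.0011
    # radial-edge strength around the jam nut's top: unwrap in world polar coordinates
    A=np.radians(np.arange(0,360,6)); rr=np.arange(.012,.024,.0005)
    im=np.array([[cv2.getRectSubPix(g,(1,1),tuple(map(float,proj(c,C+[r*np.cos(a),r*np.sin(a),0],p))))[0,0] for r in rr] for a in A]).astype(int)
    print(n,np.round(proj(c,C,p)))
    for a,row in zip(range(0,360,6),im):
        if 150<=a<=350: print(a,row[::2])
E
```

```text
32.0667 [0.5801 0.253  0.2005] M [-0.0775  0.0672 -0.0135] F [-0.1752 -0.0723 -0.6743] w 94.35610686109916 q7 -0.25623773968962077 0.0011959514449699782
toolx ang -9.430229722064464
w10 [278. 265.]
150 [202 208 212 211 199 188 186 193 200 204 205 205]
156 [207 212 214 212 205 198 199 203 205 205 206 207]
162 [209 214 215 213 207 204 203 204 205 207 207 207]
168 [210 214 214 211 205 203 204 205 206 207 207 207]
174 [209 214 214 209 201 199 203 206 207 207 207 207]
180 [206 213 215 212 207 204 204 207 208 208 207 207]
186 [204 212 216 217 214 209 207 207 208 208 207 207]
192 [203 211 215 216 213 208 207 207 208 208 207 206]
198 [196 205 211 214 210 204 202 205 208 209 208 207]
204 [187 196 204 210 208 199 197 201 207 209 208 208]
210 [189 188 197 203 204 198 196 199 206 209 209 208]
216 [196 192 193 195 194 190 189 194 198 200 201 197]
222 [204 202 197 194 185 173 156 149 143 141 138 135]
228 [210 209 207 202 191 177 155 133 119 113 113 113]
234 [210 211 211 209 204 194 177 153 131 119 115 115]
240 [211 211 211 212 210 203 191 168 141 122 114 113]
246 [210 211 212 212 211 207 198 180 1
[... 2085 characters left out ...]
76 [212 212 212 213 212 208 198 176 148 127 117 121]
282 [212 213 212 211 207 196 177 155 134 121 116 123]
288 [213 213 211 207 194 177 156 136 123 117 116 122]
294 [213 211 204 192 174 156 138 124 119 118 117 119]
300 [203 195 181 170 157 143 128 119 116 117 117 117]
306 [180 168 167 173 172 153 131 116 117 117 115 115]
312 [158 156 177 192 191 166 137 119 116 115 114 113]
318 [153 168 188 203 201 177 144 123 114 113 112 114]
324 [158 169 185 200 203 182 152 125 115 113 114 115]
330 [158 163 177 194 197 182 152 124 115 114 114 115]
336 [158 162 170 181 181 162 136 121 115 115 115 114]
342 [158 162 165 164 154 137 121 116 115 114 114 114]
348 [159 163 165 161 145 125 116 115 115 115 116 115]
```

```bash
python3 -c "
from bench import *
print(hand_in())"
```

```text
the job is handed in; nothing more can be done
None
```

The stop is locked. I slid the spanner home on the setting nut, let go, and tightened the jam nut clockwise until the torque read 1.13 N m (about 1.05–1.1 without the sensor offset). Then I took the spanner off and laid it flat at its original spot. The job was handed in at about 32 s.

**Setting nut:** wrist pictures from nearly the same pose before and after taking the spanner off show the jam nut's corner at the same angle, within about 1°. I take that to mean both nuts stayed put, but I did not measure the setting nut itself. It settled in the spanner while tightening, but I couldn't measure exactly how much. The gripper ended 0.33 rad past the square position; the jam nut's own give and any grip slip are included in that.

**Spanner:** it lies flat on the worktop. The picture measured 237 x 72 mm against a true 233 x 69 mm.

**What went less well:**
- When I first tried to free the spanner, I turned it about 2° the wrong way and it bound. I undid that.
- It then came off with about 24 N of pull and jumped the last stretch. The nut check above covers this.
- The before-and-after comparison for the screwdriver, tweezers and tape showed large differences, so it did not confirm they stayed put. I put this down to the arm and its shadow in the picture. I carried the spanner over that area with the fingertips about 12 cm up, and set it down where it had lain before, beside the tweezers. I felt no contact with any of them.

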